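# Stack a frozen sample set on the freezer tray

### The job

Make up the frozen sample set as one neat, square stack, lengthwise on the dark mat in the middle of the freezer tray, putting down one thing at a time in this order: the aluminium cold plate, the long sample box centred on it, the long lid fully home on that box, the short sample box centred on the long lid, and the short lid fully home on the short box. The boxes hold tubes: keep them upright and set them down, do not drop them. Leave the specimen jar where it stands.

Things in the scene. Friction and masses are not known exactly. Their poses are not given: they have to be found in the camera images.
- cold_plate: Loose flat block of bare aluminium, the cold plate: 116 mm long (x), 60 mm wide (y), 22 mm high, about 0.4 kg, shallow dark grooves lengthwise in its top. Origin: centre of its underside; z up. Lies flat at the start.
- long_box: Loose white open sample box, the longer, with 10 capped tubes (2 rows of 5, a dot on each cap). Lower part 110 mm long (x), 58 wide (y), 28 high: grip it there, across. On it an inset collar, 98 x 46 at its foot, 2 mm a side less at its top, rises to 40 mm and leaves a shoulder 6 mm wide at 28 mm. Caps reach 50 mm. About 0.15 kg. Origin: centre of underside; z up. Starts upright.
- long_lid: Loose lid of the long box: frosted half-clear plastic, an upside-down tray 110 mm long (x), 58 wide (y), 28 high, 3 mm thick, flat on top. Lies mouth down, as used. Drops over the long box's collar with 3 mm play a side; home when its rim rests on the shoulder, 28 mm above the box's underside. About 35 g. Origin: centre of its lower rim's opening; z up. Either way round fits.
- short_box: Loose white open sample box, the shorter, with 8 small capped vials (2 rows of 4). Lower part 76 mm long (x), 50 wide (y), 24 high: grip it there, across. On it an inset collar, 64 x 38 at its foot, 2 mm a side less at its top, rises to 33 mm and leaves a shoulder 6 mm wide at 24 mm. Caps reach 40 mm. About 90 g. Origin: centre of underside; z up. Starts upright.
- short_lid: Loose lid of the short box: frosted half-clear plastic, an upside-down tray 76 mm long (x), 50 wide (y), 22 high, 3 mm thick. Lies mouth down, as used. Drops over the short box's collar with 3 mm play a side; home when its rim rests on the shoulder, 24 mm above the box's underside. About 22 g. Origin: centre of its lower rim's opening; z up. Either way round fits.
- tray_mat (a point): Centre of the top of the dark mat, 136 mm long (x) by 80 wide (y), 4 mm above the table, in the middle of the fixed steel freezer tray; z up. Tray 212 mm long (x) by 158 wide (y), frosted, with a lip 10 mm high (16 at the +x end, where a sloping pull flap outside it rises to 46 mm). It stands to the left or the right of the robot's middle.
- tube_rack: Bystander, fixed: white rack full of capped tubes, 160 mm long (x), 84 wide (y), 98 high. Origin: centre of its underside. It stands on the other side from the tray.
- jar: Bystander, loose: round clear specimen jar with a white cap, 48 mm across, 62 mm high, standing among the things. Origin: centre of its underside.
Not all that is in view belongs to the job. Leave any red look-alike of the short_lid alone.

How it is judged:
By the outcome, as a careful person would: the job done as asked, in the order asked, and still so for the second after the job is handed in, with the robot touching nothing.
It also fails if it takes over 138 s, if anything falls off the work surface, if the arm or the gripper's body presses on something with over 40 N, if the wrist force passes 120 N, or if a joint passes its speed limit or range.

### The arm

A 6-joint arm with a two-finger parallel gripper is mounted at the origin on the work surface. World frame = base frame: x ahead of the robot, y to its left, z up, the work surface at z = 0. Lengths are in m, angles in rad, forces in N, time in s.
With the tool pointing down it reaches from about 0.25 to 0.775 m from the base axis. Payload 4 kg.
Tool frame: the origin (TCP) lies on the centre line of the jaws, within the pads' length; the fingertips stand 19 mm ahead of it and the grasp point (between the pads) is the TCP; x points along the fingers, z is the direction in which the jaws open and shut, and the axes are right-handed (so a half turn about x gives the same grasp; the last joint's range is limited). The gripper opens to 94 mm and grips with 3 to 60 N. Pads are 16 mm wide; open, the fingers measure 119 mm over their backs; the gripper's body (75 mm by 177 mm) begins 78 mm behind the grasp point.
Start: joints at [-1.378, 0.087, 1.371, -0, 1.684, -0.103], TCP at [0.16, -0.526, 0.225] pointing down, gripper open.
Joint ranges: [-3.1, 3.1], [-0.76, 2.03], [0.27, 2.55], [-1.08, 4.22], [0.17, 2.65], [-2.57, 2.57]. Speed limits (rad/s): [2.79, 2.79, 3.14, 3.14, 3.14, 3.14].

### API

Orientations are given as [roll, pitch, yaw] about the fixed x, y, z axes, in that order (R = Rz(yaw) Ry(pitch) Rx(roll)).
In Python, from bench import robot, snapshot, camera_params gives the robot as it stands.
- The arm moves only by the tool step_arm, never from a script. Its argument "motion" is text: rows parted by semicolons, each of 7 numbers parted by spaces: the opening in per cent of the stroke, from 0 (shut) to 100 (fully open), then the shift along the tool's x, y, z in cm, then the turn, a rotation vector about the tool's x, y, z in rad. A call has 1 to 20 rows; each row shifts and turns the commanded pose from where the row before left it, along the tool's axes as they then stand; what a row does not reach is not made up. A row lasts 1/12 s, in which the tool goes at most 41.7 mm and 7.16 degrees, less where a joint would pass 70% of its speed; a pose out of reach is approached as far as the arm can. A call with a gripper value outside its range is refused whole. The fingers move at their own pace and stop on an object; the grip force is fixed at half the most. Time passes only in rows, so rows that do not move let the fingers close. It gives the time, the measured TCP pose, the force and the opening at its end, in the units of the state.
- robot.get_obs(): the state, without advancing time (a new reading comes with each control period).
- snapshot(name): name is "side" or "top" or "wrist"; returns the picture (420x560x3 uint8, red, green, blue); there is no depth.
- camera_params(name): a dict with "fx", "fy", "cx", "cy" (pixels), "R" (3x3) and "t" (3): a world point X has camera coordinates R X + t. Camera axes: x right, y down, z forward; pixel columns grow to the right and rows downward; lengths in m; the calibration is good to about 2 mm. A picture is of the moment at which its call begins: read the wrist's pose just before it. camera_params takes no time and is no camera call; for the wrist camera it gives the pose at the moment of the call.
- robot.close_job(): hands the job in, once; it reports no verdict.
The state is a dict: "time": time; "joint_positions": joint angles; "qvel": joint speeds; "joint_torque": joint torques, N m; "tool_pos": TCP position; "ee_rot": TCP orientation; "wrist_force": force on the tool from outside, world axes, zero at the start; "wrist_torque": the same for the moment, N m; "width": finger opening in m.
Only numpy, scipy, OpenCV 4.12 (cv2) and the standard library are available. Lean on these libraries where they do the work, as an engineer would, in place of code of your own. Each camera call takes 0.05 s, during which the arm holds its last target.

## Working session

There is one attempt and no reset: what is moved stays moved. The work goes in short steps, Python scripts to look and compute and a tool call to move; the robot and the scene stay as the last step left them, time stands still between calls to the robot, and variables do not carry over. Pictures are saved under pics/ and viewed, and the job is handed in when it is done.

Besides the shell and the picture viewer there is one more tool, called after "Emit:" as name(argument=value, ...) on one line, values as JSON. step_arm: Moves the arm, as the interface text tells. Its arguments: {"type":"object","properties":{"motion":{"type":"string"}},"required":["motion"]}

```bash
ls; mkdir -p pics
python3 - <<'E'
from bench import robot,snapshot,camera_params
import cv2
o=robot.get_obs();print(o)
for n in("top","side","wrist"):
    p=camera_params(n);print(n,p)
    cv2.imwrite(f"pics/{n}0.png",snapshot(n)[:,:,::-1])
E
```

```text
pics
{'time': 0.0, 'joint_positions': array([-1.37809198e+00,  8.79483501e-02,  1.37223494e+00, -2.50888427e-05,
        1.68360136e+00, -1.03075287e-01]), 'qvel': array([-0.00148605,  0.0020742 ,  0.00082528,  0.00239279, -0.00065353,
       -0.00076503]), 'joint_torque': array([-2.86756585e-04, -3.40186214e+01, -3.02427721e+01,  7.17862090e-02,
        3.31202452e-02, -1.54634722e-04]), 'tool_pos': array([ 0.16022044, -0.52561733,  0.22331757]), 'ee_rot': array([3.04989258, 1.56860419, 1.77487309]), 'wrist_force': array([ 0.48030294, -0.11523452,  0.10757971]), 'wrist_torque': array([ 0.01813569, -0.00933615,  0.0002673 ]), 'width': 0.09411187470000426}
top {'fx': 390.60135051883384, 'fy': 390.60135051883384, 'cx': 279.7519114946829, 'cy': 206.276262493473, 'R': array([[-0.01865974, -0.9998068 , -0.00617934],
       [-0.98013781,  0.01951241, -0.19735537],
       [ 0.19743781,  0.00237401, -0.98031254]]), 't': array([0.00803043, 0.44910946, 1.17817419])}
side {'fx': 398.9558231386094, 'fy': 398.9558231386094, 'cx': 278.6569877275053, 'cy': 203.96569726462835, 'R': array([[-0.94675819, -0.32187615, -0.00668384],
       [-0.23749929,  0.71228934, -0.66048314],
       [ 0.2173546 , -0.62373042, -0.75081112]]), 't': array([0.41253936, 0.12591436, 1.11769168])}
wrist {'fx': 308.79695317267016, 'fy': 308.79695317267016, 'cx': 281.12877920544594, 'cy': 209.02078162275822, 'R': array([[ 0.29155897, -0.95655046, -0.00213952],
       [-0.9264658 , -0.28294425,  0.24820086],
       [-0.23802201, -0.070383  , -0.96870623]]), 't': array([-0.54950593, -0.02566148,  0.39118191])}
```

View pics/top0.png

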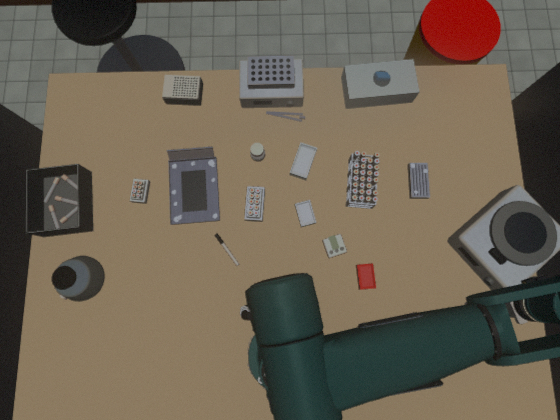

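View pics/side0.png

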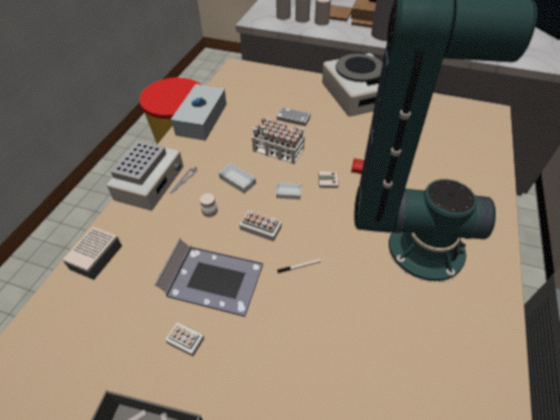

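View pics/wrist0.png

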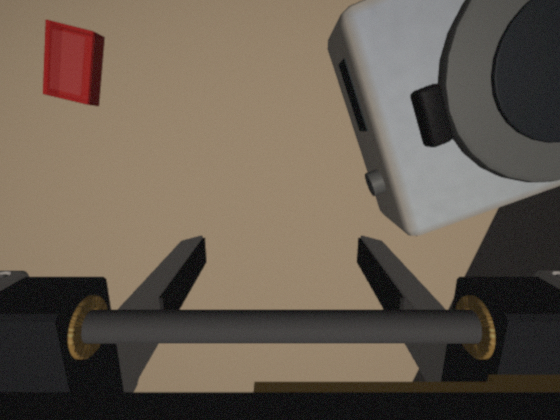

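```bash
cat > h.py <<'E'
import numpy as np, cv2
from bench import robot,snapshot,camera_params
from scipy.spatial.transform import Rotation as Ro
def unproj(p,uv,z):
    uv=np.atleast_2d(np.array(uv,float)); R=np.array(p['R']);t=np.array(p['t'])
    d=np.c_[(uv[:,0]-p['cx'])/p['fx'],(uv[:,1]-p['cy'])/p['fy'],np.ones(len(uv))]@R
    c=-R.T@t; z=np.broadcast_to(z,len(uv)); s=(z-c[2])/d[:,2]
    return c+d*s[:,None]
def proj(p,X):
    X=np.atleast_2d(np.array(X,float)); q=X@np.array(p['R']).T+np.array(p['t'])
    return np.c_[p['fx']*q[:,0]/q[:,2]+p['cx'],p['fy']*q[:,1]/q[:,2]+p['cy']]
def box(cx,cy,yaw,L,W,z):
    c,s=np.cos(yaw),np.sin(yaw)
    return np.array([[cx+c*a-s*b,cy+s*a+c*b,z] for a,b in((L/2,W/2),(L/2,-W/2),(-L/2,-W/2),(-L/2,W/2))])
E
python3 - <<'E'
from h import *
im=cv2.imread('pics/top0.png')
a=im[130:250,120:280];cv2.imwrite('pics/c1.png',cv2.resize(a,None,fx=5,fy=5,interpolation=cv2.INTER_CUBIC))
a=im[130:250,280:440];cv2.imwrite('pics/c2.png',cv2.resize(a,None,fx=5,fy=5,interpolation=cv2.INTER_CUBIC))
R=Ro.from_euler('xyz',robot.get_obs()['ee_rot']).as_matrix();print(R.round(3))
p=camera_params('wrist');print('cam in tool',(R.T@(-p['R'].T@p['t']-robot.get_obs()['tool_pos'])).round(4)); print((p['R']@R).round(3))
E
```

```text
[[-0.     0.957  0.291]
 [ 0.002  0.291 -0.957]
 [-1.     0.    -0.002]]
cam in tool [-0.1607  0.0723  0.0004]
[[ 0.     0.     1.   ]
 [-0.248 -0.969  0.   ]
 [ 0.969 -0.248 -0.   ]]
```

View pics/c1.png

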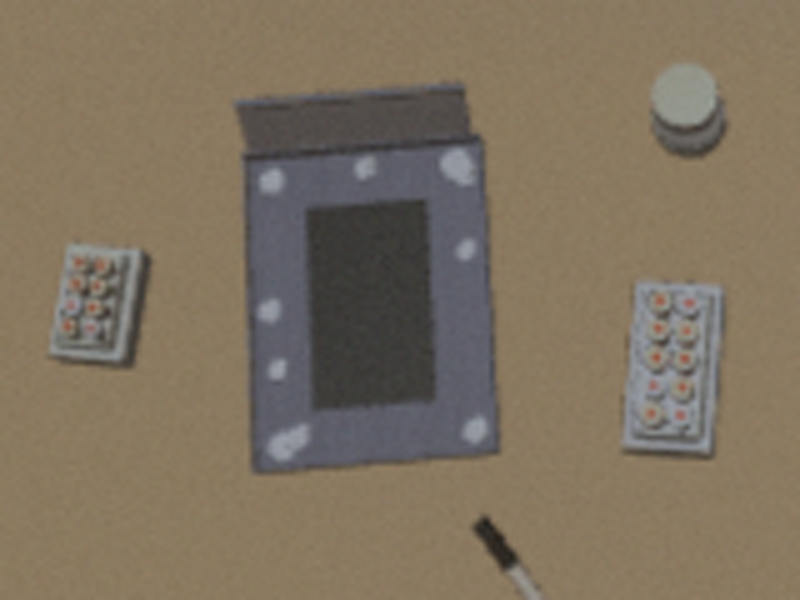

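View pics/c2.png

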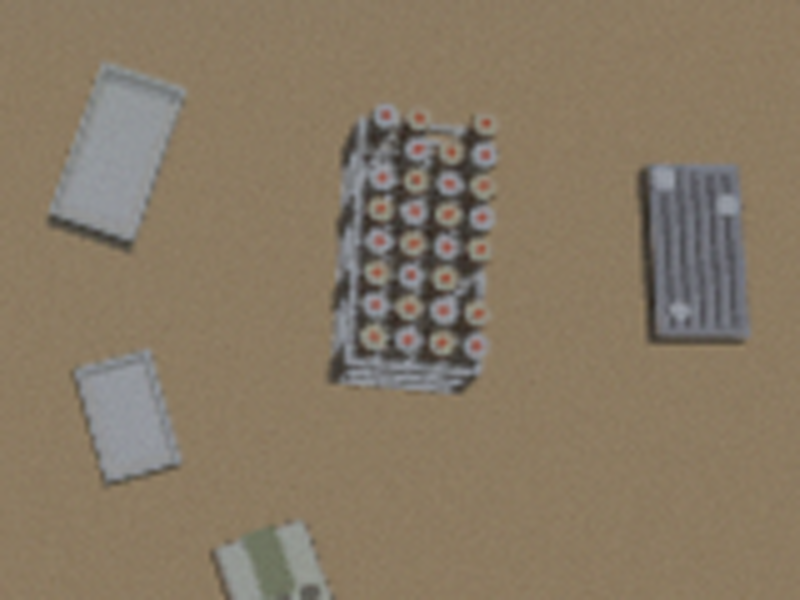

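```bash
cat > co.py <<'E'
from h import *
p=camera_params('top');print('cam',(-p['R'].T@p['t']).round(3))
def f(name,pts,ox,oy,z,sc=5):
    uv=[((u+.5)/sc-.5+ox,(v+.5)/sc-.5+oy) for u,v in pts]
    X=unproj(p,uv,z)[:,:2]
    # pts ordered: far-left, far-right, near-right, near-left in image; x forward=up image
    c=X.mean(0); l=(X[0]+X[1]-X[2]-X[3])/2; w=(X[0]+X[3]-X[1]-X[2])/2
    print(name,'c',c.round(4),'L',np.linalg.norm(l).round(4),'W',np.linalg.norm(w).round(4),'yawL',np.degrees(np.arctan2(l[1],l[0])).round(2),'yawW',np.degrees(np.arctan2(-w[0],w[1])).round(2))
f('mat',[(307,208),(427,200),(435,401),(313,409)],120,130,.004)
f('tray',[(245,155),(482,138),(498,453),(254,471)],120,130,.010)
f('plate',[(647,167),(738,165),(747,335),(654,335)],280,130,.022)
f('lbox',[(638,283),(721,286),(711,448),(623,444)],120,130,.028)
f('sbox',[(70,245),(140,250),(125,362),(51,355)],120,130,.024)
f('llid',[(105,65),(185,93),(130,240),(50,215)],280,130,.028)
f('slid',[(75,372),(150,350),(180,462),(106,482)],280,130,.022)
print('jar',unproj(p,[(120+685/5,130+95/5)],.062))
print('rack',unproj(p,[(280+415/5,130+230/5)],.09))
E
python3 co.py
```

```text
cam [ 0.208 -0.004  1.244]
mat c [0.5163 0.2797] L 0.1356 W 0.0792 yawL 3.36 yawW 2.74
tray c [0.516  0.2789] L 0.2119 W 0.1566 yawL 3.63 yawW 3.13
plate c [ 0.5328 -0.4512] L 0.1129 W 0.0593 yawL -2.47 yawW -0.51
lbox c [0.4664 0.0803] L 0.1052 W 0.0545 yawL -4.67 yawW -3.53
sbox c [0.5154 0.4518] L 0.0737 W 0.0469 yawL -5.53 yawW -6.01
llid c [ 0.604  -0.0794] L 0.1074 W 0.0549 yawL -21.19 yawW -20.36
slid c [ 0.4309 -0.0809] L 0.0741 W 0.0494 yawL 13.36 yawW 14.82
jar [[0.63297678 0.06822474 0.062     ]]
rack [[ 0.52938776 -0.25689802  0.09      ]]
```

Emit:
step_arm(motion="100 0 3.79 0.37 0 0 0; 100 0 3.79 0.37 0 0 0; 100 0 3.79 0.37 0 0 0; 100 0 3.79 0.37 0 0 0; 100 0 3.79 0.37 0 0 0; 100 0 3.79 0.37 0 0 0; 100 0 3.79 0.37 0 0 0; 100 0 3.79 0.37 0 0 0; 100 0 3.79 0.37 0 0 0; 100 0 3.79 0.37 0 0 0; 100 0 0 0 0.107 0 0; 100 0 0 0 0.107 0 0; 100 0 0 0 0.107 0 0; 100 0 0 0 0 0 0; 100 0 0 0 0 0 0")

```text
time: 1.4
tool_pos: [0.5336, -0.4509, 0.2239]
ee_rot: [-2.31, 1.57, 2.38]
wrist_force: [-0.5, 0.6, -0.4]
width: 0.0938
```

```bash
cat > look.py <<'E'
import sys
from h import *
n,tag=sys.argv[1:3]; crop=[int(a) for a in sys.argv[3:7]]
import pickle
p=camera_params(n); o=robot.get_obs(); R=Ro.from_euler('xyz',o['ee_rot']).as_matrix()
im=snapshot(n)[:,:,::-1]; cv2.imwrite(f'pics/{tag}.png',im); pickle.dump(p,open(f'pics/{tag}.pkl','wb'))
print(o['time'],o['tool_pos'].round(4),'x',R[:,0].round(3),'th',np.degrees(np.arctan2(R[1,1],R[0,1])).round(2),'w',o['width'].round(4),'F',o['wrist_force'].round(1),'q6',o['joint_positions'][5].round(2))
if crop:
    x0,y0,x1,y1=crop; s=min(800/(x1-x0),600/(y1-y0)); cv2.imwrite(f'pics/{tag}_c.png',cv2.resize(im[y0:y1,x0:x1],None,fx=s,fy=s,interpolation=cv2.INTER_CUBIC)); print('scale',s)
E
python3 look.py wrist w1
```

```text
Traceback (most recent call last):
  File "look.py", line 7, in <module>
    print(o['time'],o['tool_pos'].round(4),'x',R[:,0].round(3),'th',np.degrees(np.arctan2(R[1,1],R[0,1])).round(2),'w',o['width'].round(4),'F',o['wrist_force'].round(1),'q6',o['joint_positions'][5].round(2))
                                                                                                                       ^^^^^^^^^^^^^^^^
AttributeError: 'float' object has no attribute 'round'
```

View pics/w1.png

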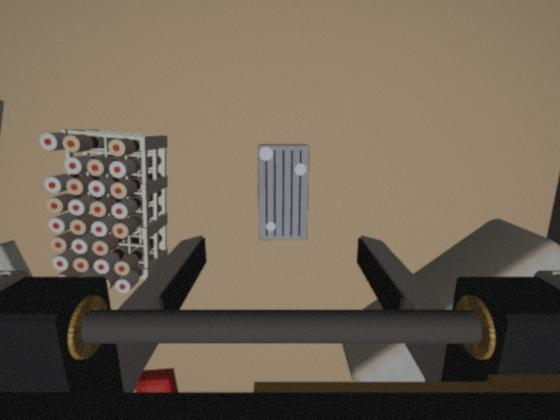

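```bash
sed -i "s/o\['width'\].round(4)/round(float(o['width']),4)/" look.py
cat >> h.py <<'E'
import pickle
def meas(tag,pts,z,crop=None):
    p=pickle.load(open(f'pics/{tag}.pkl','rb'))
    pts=np.array(pts,float)
    if crop:
        x0,y0,x1,y1=crop; s=min(800/(x1-x0),600/(y1-y0)); pts=(pts+.5)/s-.5+[x0,y0]
    X=unproj(p,pts,z)[:,:2]; c=X.mean(0); l=(X[0]+X[1]-X[2]-X[3])/2; w=(X[0]+X[3]-X[1]-X[2])/2
    print(tag,'c',c.round(4),'L',np.linalg.norm(l).round(4),'W',np.linalg.norm(w).round(4),'yawL',np.degrees(np.arctan2(l[1],l[0])).round(2),'yawW',np.degrees(np.arctan2(-w[0],w[1])).round(2))
E
python3 look.py wrist w1 240 125 330 255
```

```text
1.45 [ 0.5335 -0.451   0.2241] x [-0.  0. -1.] th -1.3 w 0.0942 F [-0.1 -0.  -0.2] q6 0.81
scale 4.615384615384615
```

View pics/w1_c.png

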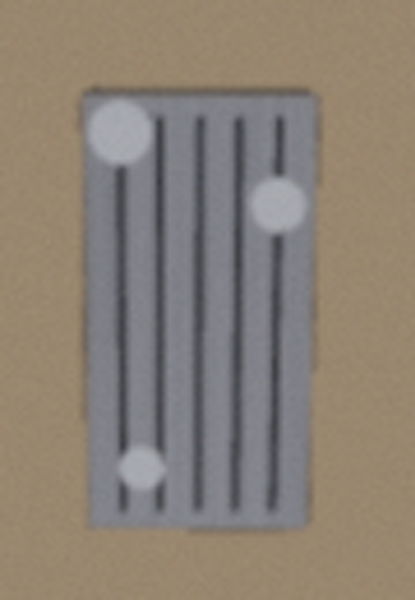

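Run:
```python
from h import *
meas('w1',[(82,94),(317,95),(308,525),(91,525)],.022,(240,125,330,255))
```

```text
w1 c [ 0.5319 -0.4532] L 0.1137 W 0.0585 yawL -1.22 yawW -1.41
```

Emit:
step_arm(motion="100 3.5 -0.16 0.22 0 0 0; 100 3.5 0 0 0 0 0; 100 3.5 0 0 0 0 0; 100 3.5 0 0 0 0 0; 100 3.5 0 0 0 0 0; 100 1.5 0 0 0 0 0; 100 0.8 0 0 0 0 0; 100 0.3 0 0 0 0 0; 100 0 0 0 0 0 0; 100 0 0 0 0 0 0")

```text
time: 2.33
tool_pos: [0.5329, -0.4543, 0.0259]
ee_rot: [0.804, 1.567, -0.792]
wrist_force: [0.5, 1.1, -0.1]
width: 0.0943
```

```bash
python3 look.py wrist w2 180 130 380 300
```

```text
2.3333 [ 0.5329 -0.4543  0.0259] x [ 0.003 -0.003 -1.   ] th -1.43 w 0.0943 F [ 0.5  1.1 -0.1] q6 0.81
scale 3.5294117647058822
```

View pics/w2.png

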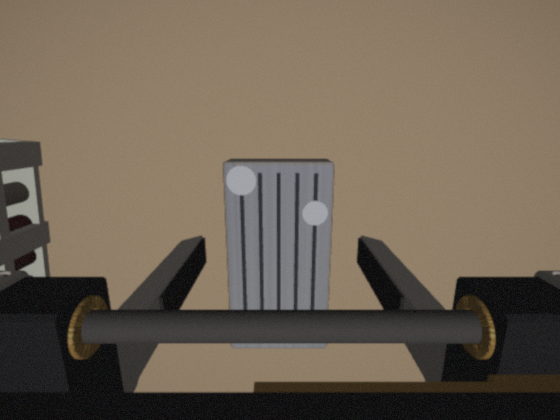

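Run:
```python
from h import *
meas('w2',[(224,161),(333,161),(328,347),(228,347)],.022)
for i in range(3):
  o=robot.get_obs(); print(o['time'],o['tool_pos'],o['qvel'].round(3))
```

```text
w2 c [ 0.5321 -0.453 ] L 0.1146 W 0.0599 yawL -1.7 yawW -1.49
2.3833 [ 0.53314797 -0.45443776  0.0262907 ] [ 0.001 -0.003 -0.002 -0.004 -0.002  0.001]
2.3833 [ 0.53314797 -0.45443776  0.0262907 ] [ 0.001 -0.003 -0.002 -0.004 -0.002  0.001]
2.3833 [ 0.53314797 -0.45443776  0.0262907 ] [ 0.001 -0.003 -0.002 -0.004 -0.002  0.001]
```

Emit:
step_arm(motion="100 0.35 -0.1 -0.12 0 0 0; 100 0 0 0 0 0 0; 0 0 0 0 0 0 0; 0 0 0 0 0 0 0; 0 0 0 0 0 0 0; 0 0 0 0 0 0 0; 0 0 0 0 0 0 0; 0 0 0 0 0 0 0; 0 0 0 0 0 0 0")

```text
time: 3.13
tool_pos: [0.5311, -0.4522, 0.02]
ee_rot: [0.317, 1.57, -1.279]
wrist_force: [0.6, 0.0, -0.2]
width: 0.0595
```

Emit:
step_arm(motion="0 -1 0 0 0 0 0; 0 -2.5 0 0 0 0 0; 0 -4 0 0 0 0 0; 0 -4 0 0 0 0 0; 0 -4 0 0 0 0 0; 0 -3 0 0 0 0 0; 0 -1.5 0 0 0 0 0; 0 0 0 0 0 0 0; 0 0 0 0 0 0 0; 0 0 0 0 0 0 0")

```text
time: 3.97
tool_pos: [0.5302, -0.4512, 0.2168]
ee_rot: [-2.32, 1.566, 2.367]
wrist_force: [-0.2, 0.9, -4.6]
width: 0.06
```

```bash
python3 look.py wrist w3 180 140 380 300
```

```text
3.9667 [ 0.5302 -0.4512  0.2168] x [-0.004  0.004 -1.   ] th -1.44 w 0.06 F [-0.2  0.9 -4.6] q6 0.81
scale 3.75
```

View pics/w3.png

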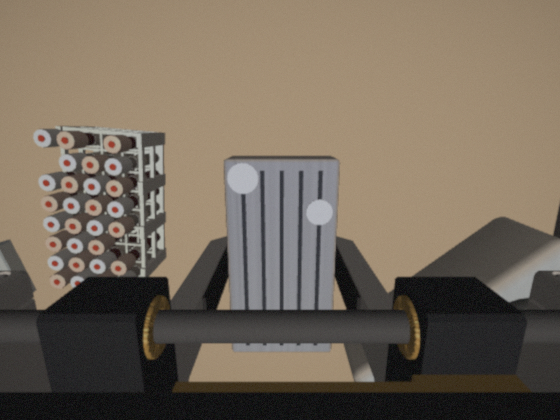

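View pics/w3_c.png

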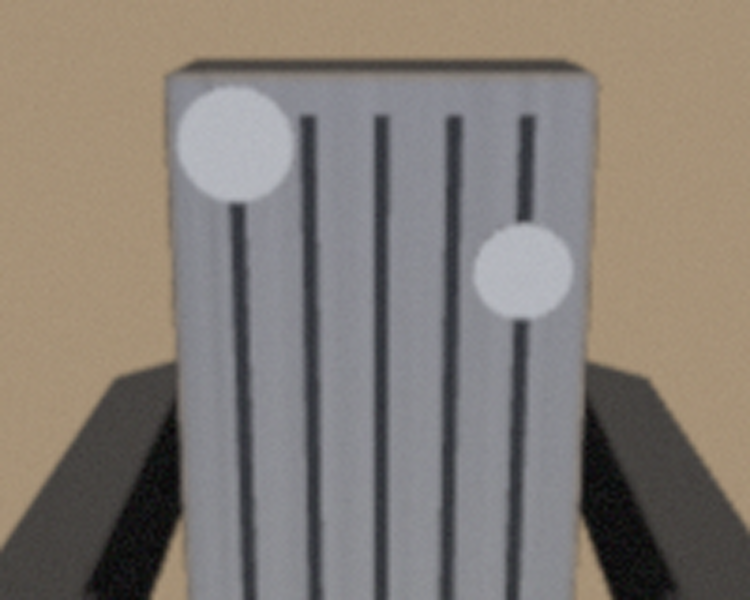

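Emit:
step_arm(motion="0 0 -0.1 -1.5 0 0 0; 0 0 -0.2 -3 0 0 0; 0 0 -0.18 -4.05 0 0 0; 0 0 -0.18 -4.05 0 0 0; 0 0 -0.18 -4.05 0 0 0; 0 0 -0.18 -4.05 0 0 0; 0 0 -0.18 -4.05 0 0 0; 0 0 -0.18 -4.05 0 0 0; 0 0 -0.18 -4.05 0 0 0; 0 0 -0.18 -4.05 0 0 0; 0 0 -0.18 -4.05 0 0 0; 0 0 -0.18 -4.05 0 0 0; 0 0 -0.18 -4.05 0 0 0; 0 0 -0.18 -4.05 0 0 0; 0 0 -0.18 -4.05 0 0 0; 0 0 -0.18 -4.05 0 0 0; 0 0 -0.18 -4.05 0 0 0; 0 0 -0.18 -4.05 0 0 0; 0 0 -0.1 -3 0 0 0; 0 0 -0.1 -0.8 -0.08 0 0")

```text
time: 5.68
tool_pos: [0.5135, 0.2843, 0.2164]
ee_rot: [-1.74, 1.565, 3.034]
wrist_force: [-0.0, -0.7, -4.3]
width: 0.06
```

Emit:
step_arm(motion="0 0 0 0 0 0 0; 0 0 0 0 0 0 0; 0 0 0 0 0 0 0")

```text
time: 5.93
tool_pos: [0.5153, 0.2784, 0.2184]
ee_rot: [-0.941, 1.568, -2.459]
wrist_force: [0.5, -0.0, -4.1]
width: 0.0599
```

```bash
python3 look.py wrist w4 160 90 400 370; python3 -c "
from h import *
o=robot.get_obs();print(o['time'],o['tool_pos'],o['ee_rot'])"
```

```text
5.9333 [0.5153 0.2784 0.2184] x [-0.002 -0.002 -1.   ] th 2.99 w 0.0599 F [ 0.5 -0.  -4.1] q6 1.92
scale 2.142857142857143
5.9833 [0.51553654 0.27821469 0.21894425] [-0.89237396  1.56865524 -2.41118168]
```

View pics/w4.png

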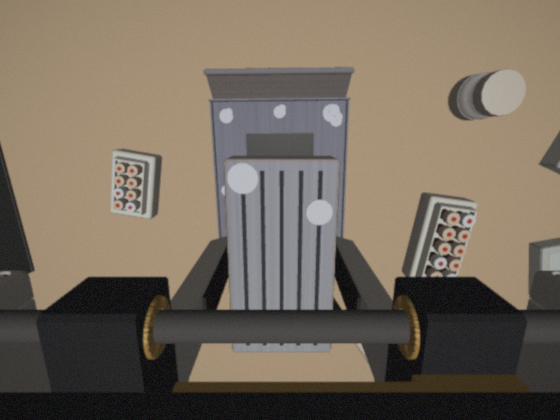

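View pics/w4_c.png

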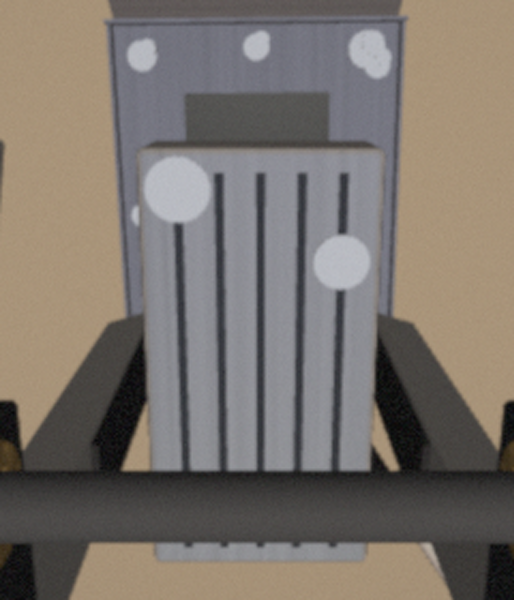

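```bash
cat > edge.py <<'E'
from h import *
def edge(tag,crop,uv,z,L):
    p=pickle.load(open(f'pics/{tag}.pkl','rb'))
    x0,y0,x1,y1=crop; s=min(800/(x1-x0),600/(y1-y0)); uv=(np.array(uv,float)+.5)/s-.5+[x0,y0]
    X=unproj(p,uv,z)[:,:2]; m=X.mean(0); d=X[1]-X[0]; w=np.linalg.norm(d); yaw=np.arctan2(d[0],-d[1])
    print('mid',m.round(4),'w',w.round(4),'yaw',np.degrees(yaw).round(2),'centre',(m-L/2*np.array([np.cos(yaw),np.sin(yaw)])).round(4))
E
python3 - <<'E'
from edge import *
c=(160,90,400,370)
edge('w4',c,[(185,94),(329,94)],.004,.136)
edge('w4',c,[(108,20),(404,18)],.016,.212)
E
```

```text
mid [0.5826 0.283 ] w 0.0793 yaw 3.0 centre [0.5147 0.2794]
mid [0.6205 0.2854] w 0.1535 yaw 3.38 centre [0.5147 0.2791]
```

Emit:
step_arm(motion="0 2 -0.05 -0.1 -0.003 0 0; 0 4 0 0 0 0 0; 0 4 0 0 0 0 0; 0 4 0 0 0 0 0; 0 2.8 0 0 0 0 0; 0 1.5 0 0 0 0 0; 0 0.6 0 0 0 0 0; 0 0 0 0 0 0 0; 0 0 0 0 0 0 0; 0 0 0 0 0 0 0")

```text
time: 6.82
tool_pos: [0.5169, 0.2808, 0.0334]
ee_rot: [1.891, 1.566, 0.377]
wrist_force: [0.1, -0.2, -3.4]
width: 0.0598
```

```bash
python3 look.py wrist w5 160 90 400 370; python3 look.py side s5 130 200 290 320
```

```text
6.8167 [0.5169 0.2808 0.0334] x [ 0.004  0.002 -1.   ] th 3.25 w 0.0598 F [ 0.1 -0.2 -3.4] q6 1.92
scale 2.142857142857143
6.8667 [0.5169 0.281  0.0336] x [ 0.004  0.002 -1.   ] th 3.27 w 0.0596 F [ 0.  -0.1 -4. ] q6 1.92
scale 5.0
```

View pics/w5_c.png

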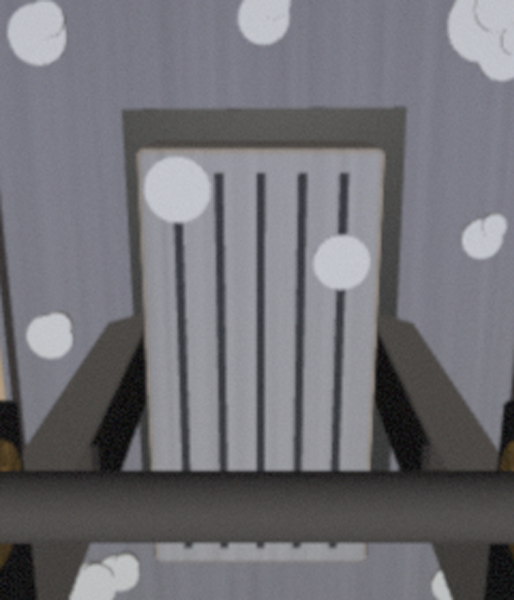

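View pics/s5_c.png

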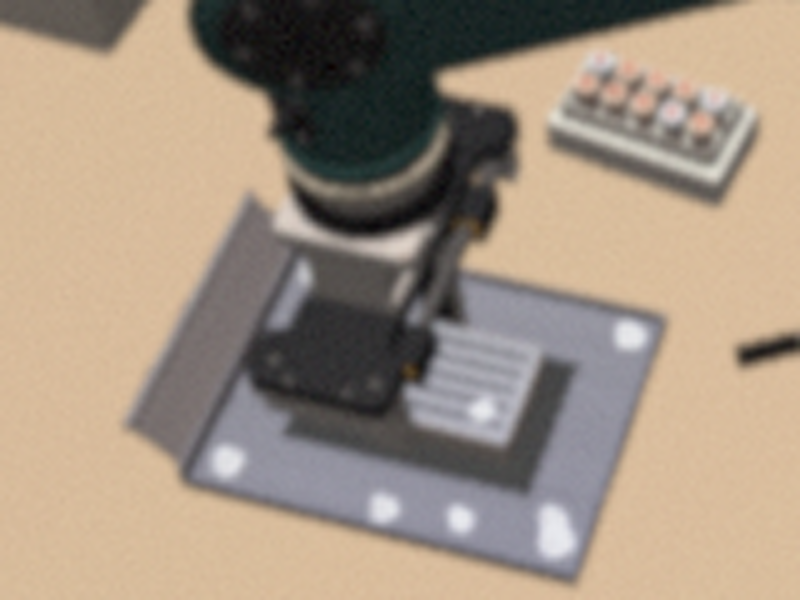

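Run:
```python
from edge import *
c=(160,90,400,370)
edge('w5',c,[(123,110),(406,108)],.004,.136)
edge('w5',c,[(137,149),(385,149)],.035,.116)
edge('w5',c,[(137,149),(385,149)],.038,.116)
```

```text
mid [0.5831 0.2831] w 0.0796 yaw 3.66 centre [0.5153 0.2787]
mid [0.5746 0.2835] w 0.0592 yaw 3.27 centre [0.5167 0.2802]
mid [0.5749 0.2836] w 0.0581 yaw 3.27 centre [0.517  0.2802]
```

Emit:
step_arm(motion="0 0.2 -0.15 0.1 0 0 0; 0 0.1 0 0 0 0 0; 0 0.1 0 0 0 0 0; 0 0.1 0 0 0 0 0; 0 0 0 0 0 0 0; 0 0 0 0 0 0 0")

```text
time: 7.42
tool_pos: [0.5135, 0.2795, 0.0257]
ee_rot: [-0.923, 1.57, -2.436]
wrist_force: [0.0, -0.1, -4.0]
width: 0.0594
```

Emit:
step_arm(motion="0 0.1 0 0 0 0 0; 0 0.05 0 0 0 0 0; 0 0 0 0 0 0 0; 0 0 0 0 0 0 0")

```text
time: 7.75
tool_pos: [0.5136, 0.2795, 0.0243]
ee_rot: [-0.625, 1.571, -2.138]
wrist_force: [0.1, 1.0, -4.5]
width: 0.0598
```

Still hanging free; continue in small steps.

Emit:
step_arm(motion="0 0.1 0 0 0 0 0; 0 0 0 0 0 0 0; 0 0 0 0 0 0 0")

```text
time: 8.0
tool_pos: [0.5139, 0.2796, 0.024]
ee_rot: [1.715, 1.57, 0.202]
wrist_force: [0.0, -0.4, -1.2]
width: 0.0598
```

Emit:
step_arm(motion="0 0.1 0 0 0 0 0; 0 0 0 0 0 0 0; 0 0 0 0 0 0 0")

```text
time: 8.25
tool_pos: [0.5139, 0.2796, 0.0239]
ee_rot: [1.649, 1.57, 0.136]
wrist_force: [-2.5, -1.4, 4.9]
width: 0.0597
```

Emit:
step_arm(motion="60 0 0 0 0 0 0; 90 0 0 0 0 0 0; 90 0 0 0 0 0 0; 90 0 0 0 0 0 0; 90 0 0 0 0 0 0; 100 -1 0 0 0 0 0; 100 -3 0 0 0 0 0; 100 -4 0 0 0 0 0; 100 -4 0 0 0 0 0; 100 -4 0 0 0 0 0; 100 -3 0 0 0 0 0; 100 -1 0 0 0 0 0; 100 0 0 0 0 0 0; 100 0 0 0 0 0 0; 100 0 0 0 0 0 0")

```text
time: 9.5
tool_pos: [0.5125, 0.2789, 0.2192]
ee_rot: [-1.172, 1.565, -2.685]
wrist_force: [0.9, -0.3, -1.6]
width: 0.0937
```

```bash
python3 look.py wrist w6 190 80 370 310;python3 -c "
from h import *
o=robot.get_obs();print(o['time'],o['tool_pos'],o['ee_rot'])"
```

```text
9.5 [0.5125 0.2789 0.2192] x [-0.005 -0.002 -1.   ] th 3.3 w 0.0937 F [ 0.9 -0.3 -1.6] q6 1.91
scale 2.608695652173913
9.55 [0.51243166 0.27890038 0.21887109] [-1.18938108  1.56454546 -2.70246359]
```

View pics/w6_c.png

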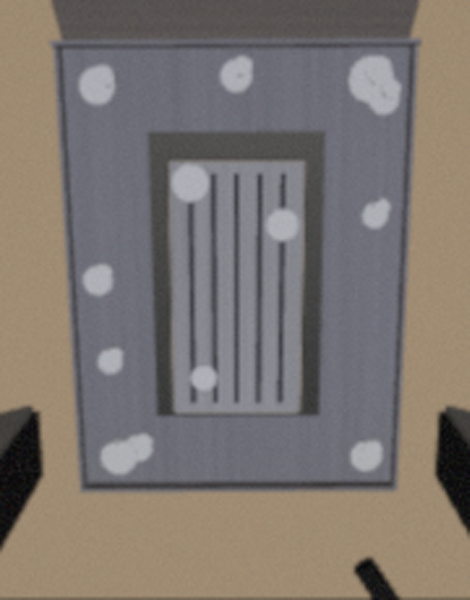

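View pics/w6.png

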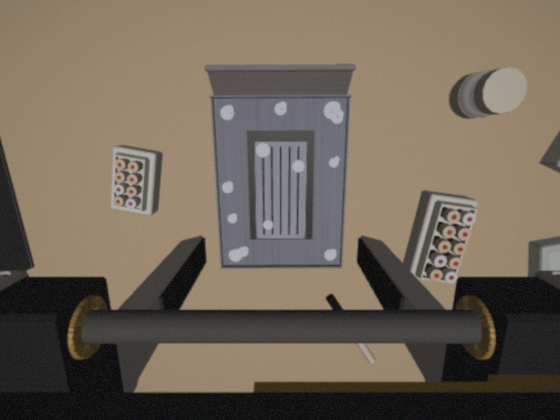

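Run:
```python
from h import *
c=(190,80,370,310)
meas('w6',[(149,133),(325,132),(319,414),(157,415)],.004,c)
meas('w6',[(168,160),(305,160),(300,412),(174,412)],.026,c)
meas('w6',[(56,44),(416,44),(395,489),(82,489)],.012,c)
```

```text
w6 c [0.5155 0.2788] L 0.1351 W 0.0798 yawL 3.49 yawW 3.63
w6 c [0.5145 0.2791] L 0.1145 W 0.0587 yawL 3.39 yawW 3.29
w6 c [0.5159 0.2789] L 0.2083 W 0.1551 yawL 3.6 yawW 3.29
```

Emit:
step_arm(motion="100 0 -1.16 3.92 0 0 0; 100 0 -1.16 3.92 0 0 0; 100 0 -1.16 3.92 0 0 0; 100 0 -1.16 3.92 0 0 0; 100 0 -1.16 3.92 0 0 0; 100 0 0 0 0.065 0 0; 100 0 0 0 0.065 0 0; 100 0 0 0 0 0 0; 100 0 0 0 0 0 0; 100 0 0 0 0 0 0")

```text
time: 10.38
tool_pos: [0.4666, 0.0808, 0.2211]
ee_rot: [-1.427, 1.568, -3.068]
wrist_force: [-0.2, -0.4, 0.4]
width: 0.0939
```

```bash
python3 look.py wrist w7 230 110 340 260;python3 -c "
from h import *
o=robot.get_obs();print(o['time'],o['tool_pos'],o['ee_rot'])"
```

```text
10.3833 [0.4666 0.0808 0.2211] x [-0.003 -0.    -1.   ] th -4.03 w 0.0939 F [-0.2 -0.4  0.4] q6 1.69
scale 4.0
10.4333 [0.46674792 0.08089275 0.22138129] [-1.39318618  1.56872472 -3.03423121]
```

View pics/w7_c.png

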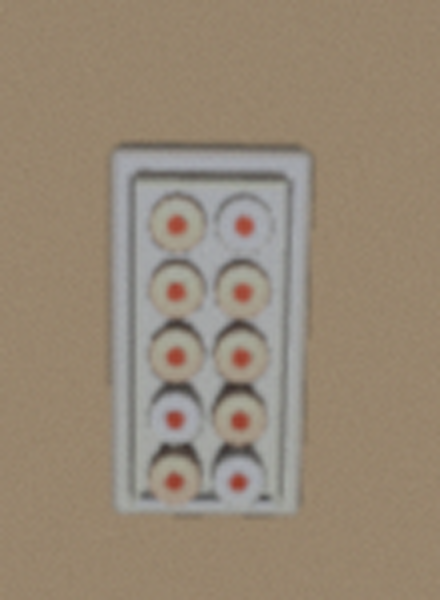

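Run:
```python
from h import *
c=(230,110,340,260)
meas('w7',[(112,149),(310,150),(299,513),(116,511)],.028,c)
```

```text
w7 c [0.4658 0.0796] L 0.1079 W 0.0556 yawL -4.53 yawW -4.5
```

Emit:
step_arm(motion="100 2 -0.08 0.12 0.008 0 0; 100 4 0 0 0 0 0; 100 4 0 0 0 0 0; 100 4 0 0 0 0 0; 100 3 0 0 0 0 0; 100 1.5 0 0 0 0 0; 100 0.8 0 0 0 0 0; 100 0 0 0 0 0 0; 100 0 0 0 0 0 0; 100 0 0 0 0 0 0")

```text
time: 11.27
tool_pos: [0.4677, 0.0796, 0.0312]
ee_rot: [1.667, 1.567, 0.017]
wrist_force: [0.4, -0.1, -0.6]
width: 0.094
```

```bash
python3 look.py wrist w8 180 130 380 370;python3 -c "
from h import *
o=robot.get_obs();print(o['time'],o['tool_pos'],o['ee_rot'])"
```

```text
11.2667 [0.4677 0.0796 0.0312] x [ 0.003  0.    -1.   ] th -4.56 w 0.094 F [ 0.4 -0.1 -0.6] q6 1.7
scale 2.5
11.3167 [0.46785772 0.07956522 0.03144629] [1.67769313 1.56681283 0.02716628]
```

View pics/w8_c.png

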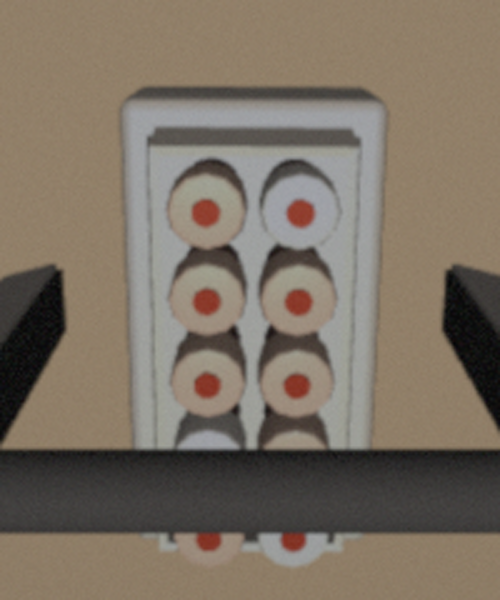

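Run:
```python
from edge import *
c=(180,130,380,370)
edge('w8',c,[(122,101),(385,101)],.028,.110)
```

```text
mid [0.5192 0.0752] w 0.0559 yaw -4.55 centre [0.4644 0.0796]
```

Emit:
step_arm(motion="100 0.4 -0.22 0 0 0 0; 100 0.3 0 0 0 0 0; 100 0.1 0 0 0 0 0; 100 0 0 0 0 0 0; 100 0 0 0 0 0 0")

```text
time: 11.73
tool_pos: [0.464, 0.0795, 0.0214]
ee_rot: [0.187, 1.571, -1.464]
wrist_force: [-0.4, 0.3, -0.4]
width: 0.094
```

Emit:
step_arm(motion="100 0 0.1 0 0 0 0; 0 0 0 0 0 0 0; 0 0 0 0 0 0 0; 0 0 0 0 0 0 0; 0 0 0 0 0 0 0; 0 0 0 0 0 0 0; 0 0 0 0 0 0 0; 0 0 0 0 0 0 0; 0 -1 0 0 0 0 0; 0 -2.5 0 0 0 0 0; 0 -4 0 0 0 0 0; 0 -4 0 0 0 0 0; 0 -4 0 0 0 0 0; 0 -3 0 0 0 0 0; 0 -1.5 0 0 0 0 0; 0 0 0 0 0 0 0; 0 0 0 0 0 0 0")

```text
time: 13.15
tool_pos: [0.4651, 0.0794, 0.2221]
ee_rot: [1.596, 1.569, -0.055]
wrist_force: [0.5, 0.3, -2.4]
width: 0.0574
```

```bash
python3 look.py wrist w9 180 130 380 370;python3 -c "
from h import *
o=robot.get_obs();print(o['time'],o['tool_pos'],o['ee_rot'])"
```

```text
13.15 [0.4651 0.0794 0.2221] x [ 0.002 -0.    -1.   ] th -4.59 w 0.0574 F [ 0.5  0.3 -2.4] q6 1.7
scale 2.5
13.2 [0.46428646 0.07941426 0.22031198] [-1.37464522  1.56880053 -3.02562342]
```

View pics/w9_c.png

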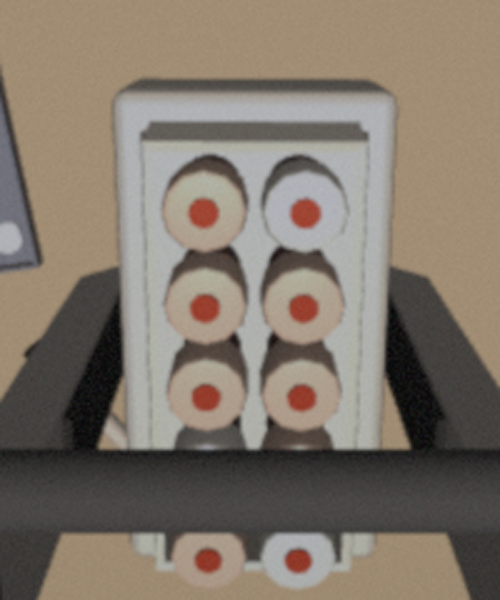

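Emit:
step_arm(motion="0 0 0.25 -1.5 0 0 0; 0 0 0.56 -3.39 0 0 0; 0 0 0.56 -3.39 0 0 0; 0 0 0.56 -3.39 0 0 0; 0 0 0.56 -3.39 0 0 0; 0 0 0.56 -3.39 0 0 0; 0 0 0.28 -1.89 0 0 0; 0 0 0 0 -0.046 0 0; 0 0 0 0 -0.046 0 0; 0 0 0 0 -0.046 0 0; 0 2.5 0 0 0 0 0; 0 3.5 0 0 0 0 0; 0 3.5 0 0 0 0 0; 0 3 0 0 0 0 0; 0 2 0 0 0 0 0; 0 1 0 0 0 0 0; 0 0 0 0 0 0 0; 0 0 0 0 0 0 0; 0 0 0 0 0 0 0")

```text
time: 14.78
tool_pos: [0.5154, 0.2799, 0.0678]
ee_rot: [1.872, 1.568, 0.359]
wrist_force: [-0.4, -0.1, -1.8]
width: 0.0579
```

```bash
python3 look.py wrist w10 180 130 380 370;python3 -c "
from h import *
o=robot.get_obs();print(o['time'],o['tool_pos'],o['ee_rot'])"
```

```text
14.7833 [0.5154 0.2799 0.0678] x [ 0.002  0.001 -1.   ] th 3.31 w 0.0579 F [-0.4 -0.1 -1.8] q6 1.91
scale 2.5
14.8333 [0.51577693 0.28006435 0.06848979] [1.88402391 1.56711295 0.37104248]
```

View pics/w10_c.png

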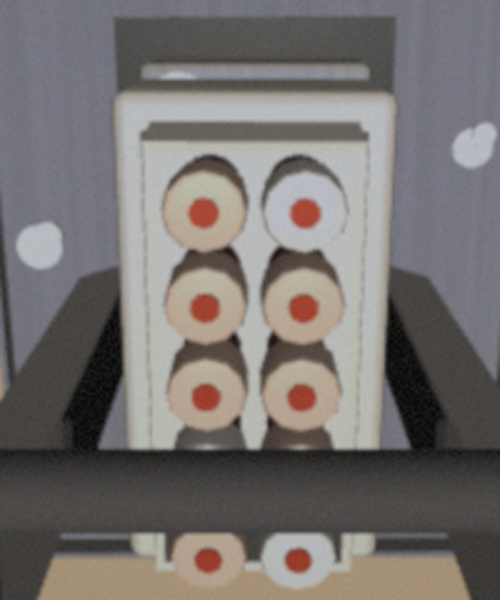

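Run:
```python
from edge import *
c=(180,130,380,370)
edge('w10',c,[(141,65),(369,65)],.026,.116)
for z in (.073,.075,.077): edge('w10',c,[(115,92),(397,92)],z,.110)
```

```text
mid [0.5715 0.2825] w 0.0592 yaw 3.32 centre [0.5136 0.2791]
mid [0.5699 0.2822] w 0.0567 yaw 3.32 centre [0.515 0.279]
mid [0.5701 0.2822] w 0.056 yaw 3.32 centre [0.5152 0.279 ]
mid [0.5703 0.2822] w 0.0552 yaw 3.32 centre [0.5154 0.2791]
```

Emit:
step_arm(motion="0 0.6 0 0 0 0 0; 0 0.3 0 0 0 0 0; 0 0.2 0 0 0 0 0; 0 0.1 0 0 0 0 0; 0 0 0 0 0 0 0; 0 0 0 0 0 0 0")

```text
time: 15.33
tool_pos: [0.5145, 0.2795, 0.0544]
ee_rot: [-0.648, 1.571, -2.161]
wrist_force: [0.1, -0.6, -1.3]
width: 0.0582
```

```bash
python3 look.py wrist w11 180 130 380 370;python3 -c "
from h import *
o=robot.get_obs();print(o['time'],o['tool_pos'],o['ee_rot'])"
```

```text
15.3333 [0.5145 0.2795 0.0544] x [-0. -0. -1.] th 3.31 w 0.0582 F [ 0.1 -0.6 -1.3] q6 1.91
scale 2.5
15.3833 [0.51454525 0.2795703  0.05454131] [ 1.48414013  1.57060037 -0.02884215]
```

View pics/w11_c.png

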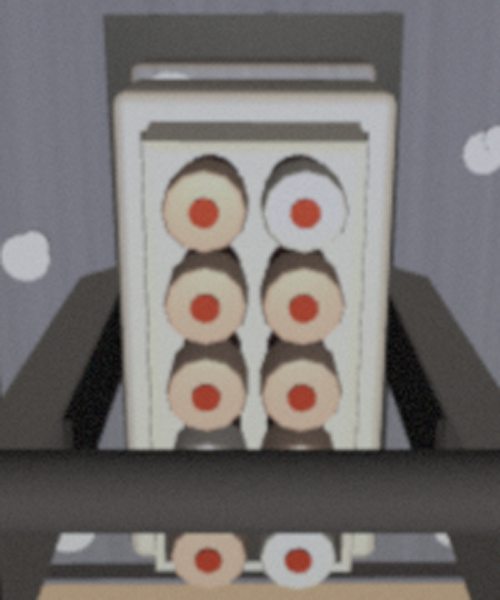

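Run:
```python
from edge import *
c=(180,130,380,370)
edge('w11',c,[(132,65),(376,65)],.026,.116)
for z in (.061,): edge('w11',c,[(115,92),(397,92)],z,.110)
edge('w11',c,[(104,15),(403,13)],.004,.136)
```

```text
mid [0.5716 0.2824] w 0.0591 yaw 3.32 centre [0.5137 0.279 ]
mid [0.5691 0.2818] w 0.0561 yaw 3.32 centre [0.5142 0.2787]
mid [0.5832 0.2832] w 0.0795 yaw 3.69 centre [0.5153 0.2788]
```

Emit:
step_arm(motion="0 0.3 -0.05 -0.04 0 0 0; 0 0.1 0 0 0 0 0; 0 0 0 0 0 0 0; 0 0 0 0 0 0 0; 0 0 0 0 0 0 0")

```text
time: 15.8
tool_pos: [0.514, 0.2799, 0.0504]
ee_rot: [0.412, 1.571, -1.101]
wrist_force: [0.4, -0.2, -1.0]
width: 0.0579
```

Emit:
step_arm(motion="0 0.1 0 0 0 0 0; 0 0.1 0 0 0 0 0; 0 0 0 0 0 0 0; 0 0 0 0 0 0 0")

```text
time: 16.13
tool_pos: [0.5139, 0.2798, 0.0483]
ee_rot: [-0.836, 1.57, -2.349]
wrist_force: [-0.4, -0.1, -1.7]
width: 0.0576
```

Emit:
step_arm(motion="0 0.1 0 0 0 0 0; 0 0 0 0 0 0 0; 0 0 0 0 0 0 0")

```text
time: 16.38
tool_pos: [0.514, 0.2799, 0.0475]
ee_rot: [1.417, 1.571, -0.096]
wrist_force: [0.6, -0.1, -1.4]
width: 0.0577
```

Emit:
step_arm(motion="0 0.1 0 0 0 0 0; 0 0 0 0 0 0 0; 0 0 0 0 0 0 0")

```text
time: 16.63
tool_pos: [0.5141, 0.2799, 0.0475]
ee_rot: [1.602, 1.57, 0.089]
wrist_force: [-2.3, -1.4, 4.9]
width: 0.0575
```

Emit:
step_arm(motion="60 0 0 0 0 0 0; 90 0 0 0 0 0 0; 90 0 0 0 0 0 0; 90 0 0 0 0 0 0; 90 0 0 0 0 0 0; 100 -1 0 0 0 0 0; 100 -3 0 0 0 0 0; 100 -4 0 0 0 0 0; 100 -4 0 0 0 0 0; 100 -4 0 0 0 0 0; 100 -1.5 0 0 0 0 0; 100 0 0 0 0 0 0; 100 0 0 0 0 0 0; 100 0 0 0 0 0 0")

```text
time: 17.8
tool_pos: [0.5132, 0.2796, 0.2196]
ee_rot: [-1.201, 1.568, -2.714]
wrist_force: [-0.3, 0.3, -0.5]
width: 0.0941
```

```bash
python3 look.py wrist w12 190 80 370 310;python3 -c "
from h import *
o=robot.get_obs();print(o['time'],o['tool_pos'],o['ee_rot'])"
```

```text
17.8 [0.5132 0.2796 0.2196] x [-0.003 -0.001 -1.   ] th 3.31 w 0.0941 F [-0.3  0.3 -0.5] q6 1.91
scale 2.608695652173913
17.85 [0.51292786 0.27946223 0.218748  ] [-1.21120848  1.56602803 -2.72422069]
```

View pics/w12_c.png

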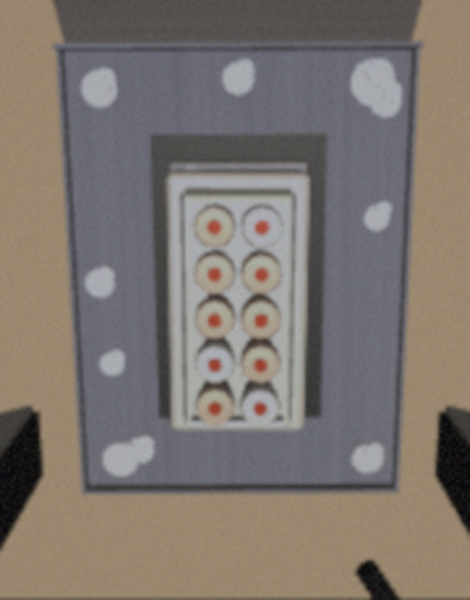

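Run:
```python
from h import *
c=(190,80,370,310)
meas('w12',[(152,135),(327,135),(320,416),(159,417)],.004,c)
meas('w12',[(168,175),(309,175),(303,428),(172,428)],.054,c)
```

```text
w12 c [0.5156 0.2787] L 0.1351 W 0.0795 yawL 3.33 yawW 3.49
w12 c [0.5146 0.2794] L 0.107 W 0.0562 yawL 3.08 yawW 3.3
```

Emit:
step_arm(motion="100 0 0.7 3.63 0 0 0; 100 0 0.7 3.63 0 0 0; 100 0 0.7 3.63 0 0 0; 100 0 0.7 3.63 0 0 0; 100 0 0.7 3.63 0 0 0; 100 0 0.7 3.63 0 0 0; 100 0 0.7 3.63 0 0 0; 100 0 0.7 3.63 0 0 0; 100 0 0.7 3.63 0 0 0; 100 0 0.7 3.63 0 0 0; 100 0 0 0 0.105 0 0; 100 0 0 0 0.105 0 0; 100 0 0 0 0.105 0 0; 100 0 0 0 0.105 0 0; 100 0 0 0 0 0 0; 100 0 0 0 0 0 0")

```text
time: 19.18
tool_pos: [0.604, -0.0783, 0.2191]
ee_rot: [-1.423, 1.567, 2.93]
wrist_force: [-0.2, -0.3, -0.3]
width: 0.0937
```

```bash
python3 look.py wrist w13 230 110 340 260;python3 -c "
from h import *
o=robot.get_obs();print(o['time'],o['tool_pos'],o['ee_rot'])"
```

```text
19.1833 [ 0.604  -0.0783  0.2191] x [-0.004  0.001 -1.   ] th -20.6 w 0.0937 F [-0.2 -0.3 -0.3] q6 1.71
scale 4.0
19.2333 [ 0.60419245 -0.07826207  0.21960736] [-1.40461505  1.56757822  2.94815528]
```

View pics/w13_c.png

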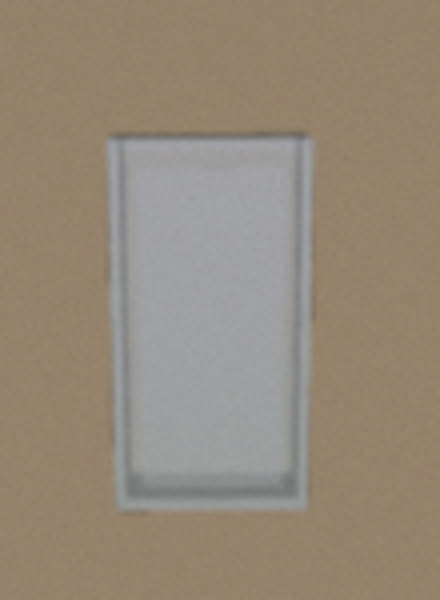

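View pics/w13.png

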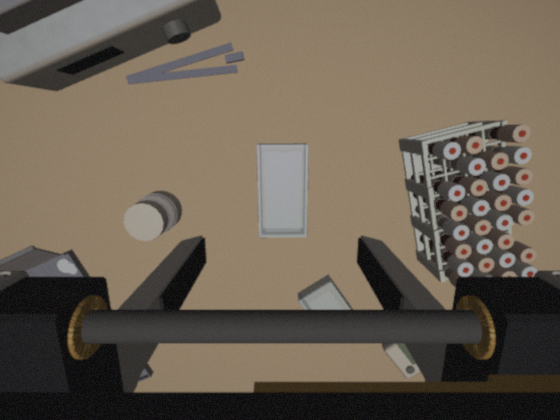

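Run:
```python
from h import *
c=(230,110,340,260)
meas('w13',[(107,137),(313,138),(307,509),(119,509)],.028,c)
```

```text
w13 c [ 0.6048 -0.0805] L 0.1096 W 0.057 yawL -20.08 yawW -20.74
```

Emit:
step_arm(motion="100 2 0.14 0.18 -0.003 0 0; 100 4 0 0 0 0 0; 100 4 0 0 0 0 0; 100 4 0 0 0 0 0; 100 3 0 0 0 0 0; 100 1.5 0 0 0 0 0; 100 0.4 0 0 0 0 0; 100 0 0 0 0 0 0; 100 0 0 0 0 0 0; 100 0.3 0 0 0 0 0; 100 0.2 0 0 0 0 0; 100 0.2 0 0 0 0 0; 100 0 0 0 0 0 0; 100 0 0 0 0 0 0")

```text
time: 20.4
tool_pos: [0.6056, -0.0807, 0.0258]
ee_rot: [1.563, 1.57, -0.367]
wrist_force: [-0.8, 0.1, 0.1]
width: 0.0945
```

```bash
python3 look.py wrist w14 180 130 380 370;python3 -c "
from h import *
o=robot.get_obs();print(o['time'],o['tool_pos'],o['ee_rot'])"
```

```text
20.4 [ 0.6056 -0.0807  0.0258] x [ 0. -0. -1.] th -20.58 w 0.0945 F [-0.8  0.1  0.1] q6 1.7
scale 2.5
20.45 [ 0.60562574 -0.08065992  0.02576305] [ 1.61069749  1.57027474 -0.31920774]
```

View pics/w14_c.png

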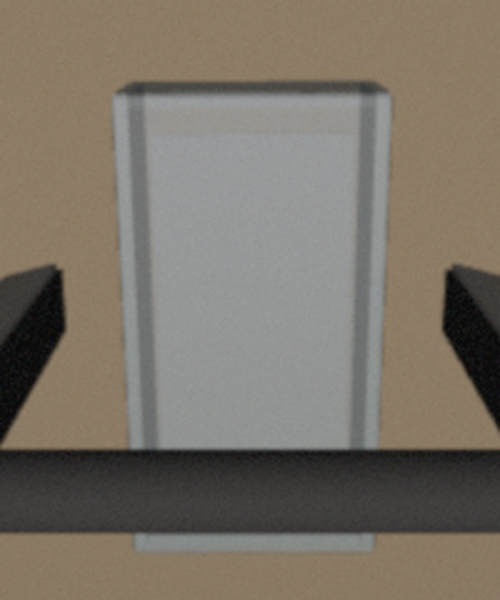

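Run:
```python
from h import *
c=(180,130,380,370)
meas('w14',[(115,95),(391,95),(376,549),(134,549)],.028,c)
meas('w9',[(115,92),(397,92),(378,552),(131,552)],.228,c)
```

```text
w14 c [ 0.6049 -0.0807] L 0.1087 W 0.0573 yawL -20.33 yawW -20.56
w9 c [0.4659 0.0787] L 0.1075 W 0.0572 yawL -4.74 yawW -4.58
```

Emit:
step_arm(motion="100 0.3 -0.05 0 0 0 0; 100 0.1 0 0 0 0 0; 100 0 0 0 0 0 0; 100 0 0 0 0 0 0; 0 0 0 0 0 0 0; 0 0 0 0 0 0 0; 0 0 0 0 0 0 0; 0 0 0 0 0 0 0; 0 0 0 0 0 0 0; 0 0 0 0 0 0 0; 0 0 0 0 0 0 0")

```text
time: 21.37
tool_pos: [0.6051, -0.0805, 0.0215]
ee_rot: [0.906, 1.571, -1.024]
wrist_force: [0.1, 0.4, 0.1]
width: 0.0578
```

Emit:
step_arm(motion="0 -1 0 0 0 0 0; 0 -2.5 0 0 0 0 0; 0 -4 0 0 0 0 0; 0 -4 0 0 0 0 0; 0 -4 0 0 0 0 0; 0 -3 0 0 0 0 0; 0 -1.5 0 0 0 0 0; 0 0 0 0 0 0 0; 0 0 0 0 0 0 0; 0 0 0 0 0 0 0")

```text
time: 22.2
tool_pos: [0.6042, -0.0803, 0.2196]
ee_rot: [-1.41, 1.568, 2.943]
wrist_force: [-0.1, -0.1, -1.2]
width: 0.0582
```

```bash
python3 look.py wrist w15 180 130 380 370;python3 -c "
from h import *
o=robot.get_obs();print(o['time'],o['tool_pos'],o['ee_rot'])"
```

```text
22.2 [ 0.6042 -0.0803  0.2196] x [-0.003  0.001 -1.   ] th -20.58 w 0.0582 F [-0.1 -0.1 -1.2] q6 1.7
scale 2.5
22.25 [ 0.60395233 -0.08020532  0.21883109] [-1.42451837  1.56624409  2.92865417]
```

View pics/w15_c.png

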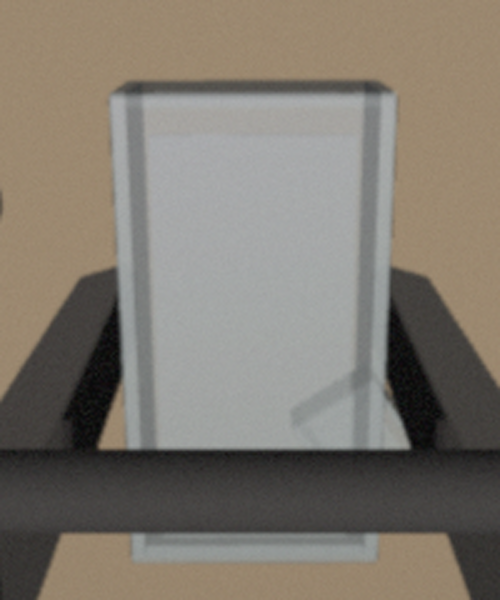

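Emit:
step_arm(motion="0 0 -1.1 -1.6 0 0 0; 0 0 -2.1 -3.06 0 0 0; 0 0 -2.1 -3.06 0 0 0; 0 0 -2.1 -3.06 0 0 0; 0 0 -2.1 -3.06 0 0 0; 0 0 -2.1 -3.06 0 0 0; 0 0 -2.1 -3.06 0 0 0; 0 0 -2.1 -3.06 0 0 0; 0 0 -2.1 -3.06 0 0 0; 0 0 -2.1 -3.06 0 0 0; 0 0 -1.08 -1.39 0 0 0; 0 0 0 0 -0.104 0 0; 0 0 0 0 -0.104 0 0; 0 0 0 0 -0.104 0 0; 0 0 0 0 -0.105 0 0; 0 0 0 0 0 0 0; 0 3 0 0 0 0 0; 0 3.5 0 0 0 0 0; 0 2.5 0 0 0 0 0; 0 1.2 0 0 0 0 0")

```text
time: 23.92
tool_pos: [0.5119, 0.278, 0.1132]
ee_rot: [-1.213, 1.56, -2.728]
wrist_force: [-0.2, -0.1, -0.6]
width: 0.0576
```

Emit:
step_arm(motion="0 0.1 0 0 0 0 0; 0 0.1 0 0 0 0 0; 0 0 0 0 0 0 0; 0 0 0 0 0 0 0")

```text
time: 24.25
tool_pos: [0.5163, 0.28, 0.1198]
ee_rot: [1.886, 1.567, 0.372]
wrist_force: [-0.2, 0.6, 0.9]
width: 0.0578
```

```bash
python3 look.py wrist w16 180 110 380 370;python3 -c "
from h import *
o=robot.get_obs();print(o['time'],o['tool_pos'],o['ee_rot'])"
```

```text
24.25 [0.5163 0.28   0.1198] x [ 0.004  0.001 -1.   ] th 3.29 w 0.0578 F [-0.2  0.6  0.9] q6 1.91
scale 2.3076923076923075
24.3 [0.51624269 0.279983   0.11979395] [1.89046925 1.56667315 0.37708947]
```

View pics/w16_c.png

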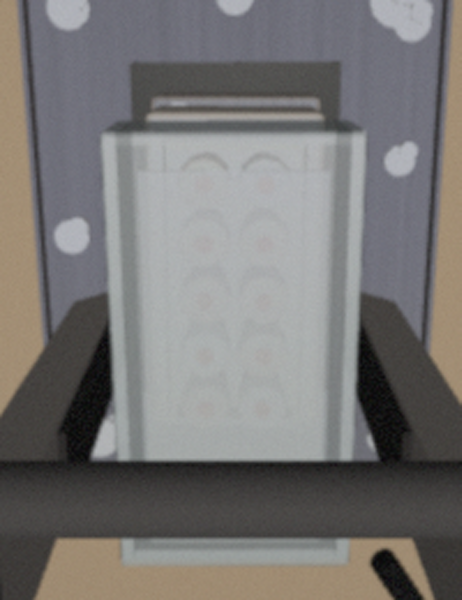

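Emit:
step_arm(motion="0 0.6 0 0 0 0 0; 0 0.5 0 0 0 0 0; 0 0.3 0 0 0 0 0; 0 0.1 0 0 0 0 0; 0 0 0 0 0 0 0; 0 0 0 0 0 0 0")

```text
time: 24.8
tool_pos: [0.5149, 0.2794, 0.1022]
ee_rot: [-0.963, 1.57, -2.476]
wrist_force: [0.4, 0.8, -0.7]
width: 0.0579
```

```bash
python3 look.py wrist w17 180 110 380 370;python3 -c "
from h import *
o=robot.get_obs();print(o['time'],o['tool_pos'],o['ee_rot'])"
```

```text
24.8 [0.5149 0.2794 0.1022] x [-0. -0. -1.] th 3.31 w 0.0579 F [ 0.4  0.8 -0.7] q6 1.91
scale 2.3076923076923075
24.85 [0.51503712 0.27948556 0.10243841] [ 0.21673637  1.57069853 -1.2962062 ]
```

View pics/w17_c.png

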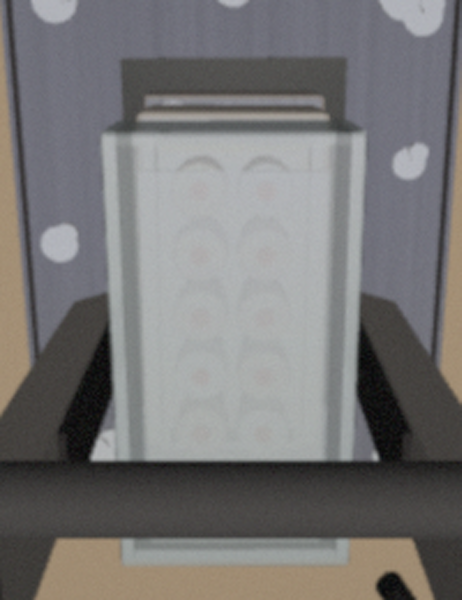

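Run:
```python
from edge import *
c=(180,110,380,370)
edge('w17',c,[(138,113),(330,113)],.054,.110)
edge('w17',c,[(103,132),(365,132)],.1089,.110)
edge('w17',c,[(144,97),(325,97)],.026,.116)
```

```text
mid [0.5684 0.2822] w 0.0558 yaw 3.31 centre [0.5135 0.279 ]
mid [0.5693 0.2822] w 0.0565 yaw 3.31 centre [0.5144 0.279 ]
mid [0.5711 0.2822] w 0.0593 yaw 3.31 centre [0.5132 0.2788]
```

Emit:
step_arm(motion="0 0.4 -0.1 0 0 0 0; 0 0.4 0 0 0 0 0; 0 0.4 0 0 0 0 0; 0 0.3 0 0 0 0 0; 0 0.2 0 0 0 0 0; 0 0.1 0 0 0 0 0; 0 0 0 0 0 0 0; 0 0 0 0 0 0 0")

```text
time: 25.52
tool_pos: [0.5141, 0.2794, 0.0845]
ee_rot: [0.75, 1.571, -0.763]
wrist_force: [-0.2, -0.9, -0.6]
width: 0.0578
```

Emit:
step_arm(motion="0 0.2 0 0 0 0 0; 0 0.2 0 0 0 0 0; 0 0 0 0 0 0 0; 0 0 0 0 0 0 0")

```text
time: 25.85
tool_pos: [0.5139, 0.2794, 0.0802]
ee_rot: [-1.006, 1.57, -2.519]
wrist_force: [0.0, 0.6, -0.5]
width: 0.0578
```

Going over the collar freely (expected home at TCP z ≈ 0.0755).

Emit:
step_arm(motion="0 0.2 0 0 0 0 0; 0 0.15 0 0 0 0 0; 0 0 0 0 0 0 0; 0 0 0 0 0 0 0")

```text
time: 26.18
tool_pos: [0.5139, 0.2793, 0.0767]
ee_rot: [-1.03, 1.57, -2.543]
wrist_force: [0.6, 0.5, -0.1]
width: 0.0581
```

Emit:
step_arm(motion="0 0.1 0 0 0 0 0; 0 0 0 0 0 0 0; 0 0 0 0 0 0 0")

```text
time: 26.43
tool_pos: [0.514, 0.2794, 0.0759]
ee_rot: [-0.831, 1.571, -2.344]
wrist_force: [-0.4, -0.1, 0.3]
width: 0.0576
```

Emit:
step_arm(motion="0 0.1 0 0 0 0 0; 0 0 0 0 0 0 0; 0 0 0 0 0 0 0")

```text
time: 26.68
tool_pos: [0.5143, 0.2795, 0.0755]
ee_rot: [1.768, 1.57, 0.255]
wrist_force: [-0.6, 0.1, 3.0]
width: 0.0575
```

Emit:
step_arm(motion="60 0 0 0 0 0 0; 90 0 0 0 0 0 0; 90 0 0 0 0 0 0; 90 0 0 0 0 0 0; 90 0 0 0 0 0 0; 100 -1 0 0 0 0 0; 100 -3 0 0 0 0 0; 100 -4 0 0 0 0 0; 100 -4 0 0 0 0 0; 100 -3.5 0 0 0 0 0; 100 -1 0 0 0 0 0; 100 0 0 0 0 0 0; 100 0 0 0 0 0 0; 100 0 0 0 0 0 0")

```text
time: 27.85
tool_pos: [0.513, 0.279, 0.2372]
ee_rot: [-1.202, 1.566, -2.715]
wrist_force: [-0.4, 0.0, 0.1]
width: 0.0939
```

```bash
python3 look.py wrist w18 190 80 370 310;python3 -c "
from h import *
o=robot.get_obs();print(o['time'],o['tool_pos'],o['ee_rot'])"
```

```text
27.85 [0.513  0.279  0.2372] x [-0.004 -0.002 -1.   ] th 3.31 w 0.0939 F [-0.4  0.   0.1] q6 1.91
scale 2.608695652173913
27.9 [0.51287564 0.27894379 0.23668329] [-1.21509215  1.56510105 -2.72810596]
```

View pics/w18_c.png

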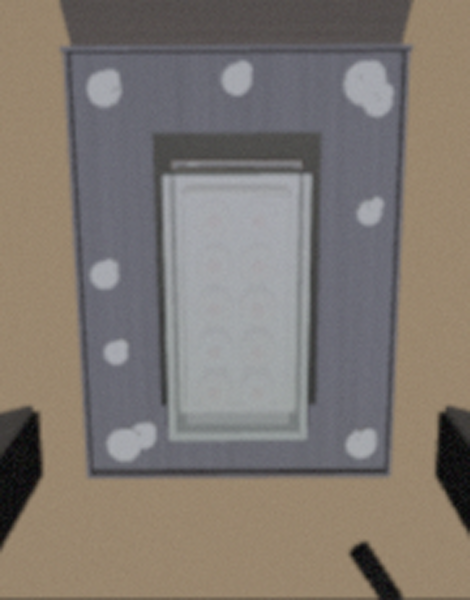

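Run:
```python
from h import *
c=(190,80,370,310)
meas('w18',[(153,134),(321,134),(315,404),(160,404)],.004,c)
meas('w18',[(162,175),(313,174),(307,438),(169,439)],.082,c)
```

```text
w18 c [0.5154 0.2791] L 0.1351 W 0.0798 yawL 3.4 yawW 3.3
w18 c [0.5142 0.2788] L 0.1085 W 0.0579 yawL 3.41 yawW 3.7
```

Emit:
step_arm(motion="100 0 0.25 -4.1 0 0 0; 100 0 0.25 -4.1 0 0 0; 100 0 0.25 -4.1 0 0 0; 100 0 0.25 -4.1 0 0 0; 100 0 0 -0.8 0.08 0 0; 100 0 0 0 0.08 0 0; 100 0.8 0 0 0 0 0; 100 0 0 0 0 0 0; 100 0 0 0 0 0 0; 100 0 0 0 0 0 0")

```text
time: 28.73
tool_pos: [0.514, 0.4508, 0.231]
ee_rot: [-0.775, 1.569, -2.447]
wrist_force: [0.7, -0.1, -0.8]
width: 0.0943
```

```bash
python3 look.py wrist w19 230 110 340 260;python3 -c "
from h import *
o=robot.get_obs();print(o['time'],o['tool_pos'],o['ee_rot'])"
```

```text
28.7333 [0.514  0.4508 0.231 ] x [-0.001 -0.001 -1.   ] th -5.85 w 0.0943 F [ 0.7 -0.1 -0.8] q6 2.31
scale 4.0
28.7833 [0.51416143 0.45093978 0.2316323 ] [-0.71811805  1.57010566 -2.39122874]
```

View pics/w19_c.png

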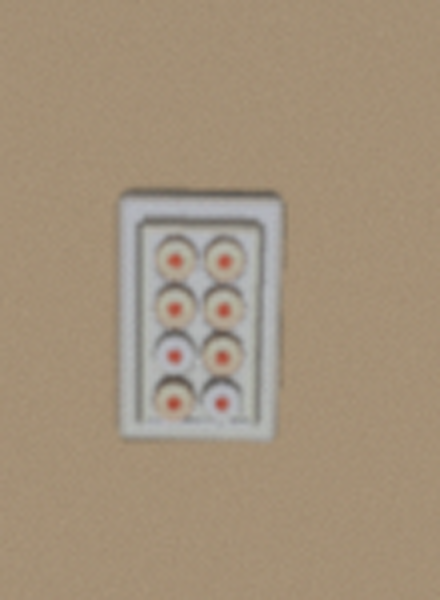

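Run:
```python
from h import *
c=(230,110,340,260)
meas('w19',[(119,195),(283,196),(274,439),(120,437)],.024,c)
```

```text
w19 c [0.5163 0.4522] L 0.0745 W 0.048 yawL -6.85 yawW -6.41
```

Emit:
step_arm(motion="100 2 0.2 -0.15 0.013 0 0; 100 4 0 0 0 0 0; 100 4 0 0 0 0 0; 100 4 0 0 0 0 0; 100 4 0 0 0 0 0; 100 1.7 0 0 0 0 0; 100 0.4 0 0 0 0 0; 100 0 0 0 0 0 0; 100 0 0 0 0 0 0; 100 0.3 0 0 0 0 0; 100 0.2 0 0 0 0 0; 100 0.1 0 0 0 0 0; 100 0 0 0 0 0 0; 100 0 0 0 0 0 0")

```text
time: 29.95
tool_pos: [0.5164, 0.4531, 0.0254]
ee_rot: [2.232, 1.57, 0.546]
wrist_force: [0.7, -1.0, -0.1]
width: 0.0939
```

```bash
python3 look.py wrist w20 180 130 380 370;python3 -c "
from h import *
o=robot.get_obs();print(o['time'],o['tool_pos'],o['ee_rot'])"
```

```text
29.95 [0.5164 0.4531 0.0254] x [ 0.001  0.    -1.   ] th -6.6 w 0.0939 F [ 0.7 -1.  -0.1] q6 2.32
scale 2.5
30.0 [0.51632497 0.45312023 0.02534637] [2.14871044 1.57020756 0.46278769]
```

View pics/w20_c.png

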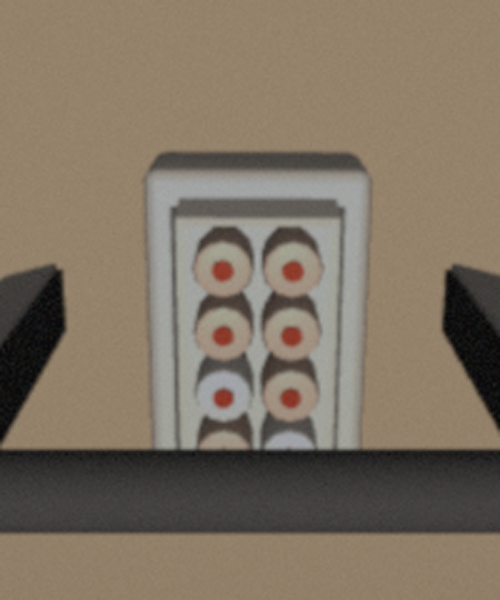

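Run:
```python
from edge import *
c=(180,130,380,370)
edge('w20',c,[(145,173),(371,173)],.024,.076)
```

```text
mid [0.5524 0.4477] w 0.0486 yaw -6.58 centre [0.5147 0.4521]
```

Emit:
step_arm(motion="100 0.3 -0.1 0.08 0 0 0; 100 0.1 0 0 0 0 0; 100 0 0 0 0 0 0; 100 0 0 0 0 0 0; 0 0 0 0 0 0 0; 0 0 0 0 0 0 0; 0 0 0 0 0 0 0; 0 0 0 0 0 0 0; 0 0 0 0 0 0 0; 0 0 0 0 0 0 0; 0 0 0 0 0 0 0; 0 0 0 0 0 0 0; 0 0 0 0 0 0 0")

```text
time: 31.08
tool_pos: [0.5151, 0.4523, 0.0209]
ee_rot: [1.127, 1.571, -0.559]
wrist_force: [-0.4, -0.3, 0.3]
width: 0.0499
```

Emit:
step_arm(motion="0 -1 0 0 0 0 0; 0 -2.5 0 0 0 0 0; 0 -4 0 0 0 0 0; 0 -4 0 0 0 0 0; 0 -4 0 0 0 0 0; 0 -3 0 0 0 0 0; 0 -1.5 0 0 0 0 0; 0 0 0 0 0 0 0; 0 0 0 0 0 0 0; 0 0 0 0 0 0 0")

```text
time: 31.92
tool_pos: [0.5144, 0.4518, 0.2187]
ee_rot: [-0.792, 1.567, -2.478]
wrist_force: [0.4, 0.4, -1.5]
width: 0.0498
```

```bash
python3 look.py wrist w21 180 130 380 370;python3 -c "
from h import *
o=robot.get_obs();print(o['time'],o['tool_pos'],o['ee_rot'])"
```

```text
31.9167 [0.5144 0.4518 0.2187] x [-0.003 -0.002 -1.   ] th -6.6 w 0.0498 F [ 0.4  0.4 -1.5] q6 2.32
scale 2.5
31.9667 [0.51424042 0.45164756 0.2178315 ] [-0.80349343  1.56561521 -2.48952137]
```

View pics/w21_c.png

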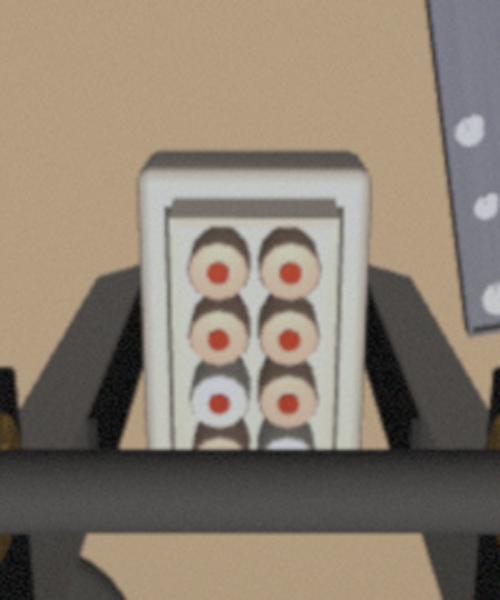

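Emit:
step_arm(motion="0 0 0.2 1.7 0 0 0; 0 0 0.4 3.43 0 0 0; 0 0 0.4 3.43 0 0 0; 0 0 0.4 3.43 0 0 0; 0 0 0.4 3.43 0 0 0; 0 0 0.18 1.71 0 0 0; 0 0 0 0 -0.058 0 0; 0 0 0 0 -0.058 0 0; 0 0 0 0 -0.058 0 0; 0 0 0 0 0 0 0; 0 2 0 0 0 0 0; 0 3 0 0 0 0 0; 0 2.5 0 0 0 0 0; 0 1.5 0 0 0 0 0; 0 0.5 0 0 0 0 0; 0 0.2 0 0 0 0 0; 0 0 0 0 0 0 0; 0 0 0 0 0 0 0; 0 0 0 0 0 0 0")

```text
time: 33.55
tool_pos: [0.516, 0.2803, 0.1257]
ee_rot: [1.874, 1.568, 0.362]
wrist_force: [0.4, -0.0, 0.7]
width: 0.0497
```

```bash
python3 look.py wrist w22 180 110 380 370;python3 -c "
from h import *
o=robot.get_obs();print(o['time'],o['tool_pos'],o['ee_rot'])"
```

```text
33.55 [0.516  0.2803 0.1257] x [ 0.003  0.001 -1.   ] th 3.36 w 0.0497 F [ 0.4 -0.   0.7] q6 1.91
scale 2.3076923076923075
33.6 [0.51593194 0.28024444 0.12562625] [1.87819937 1.56782281 0.36605917]
```

View pics/w22_c.png

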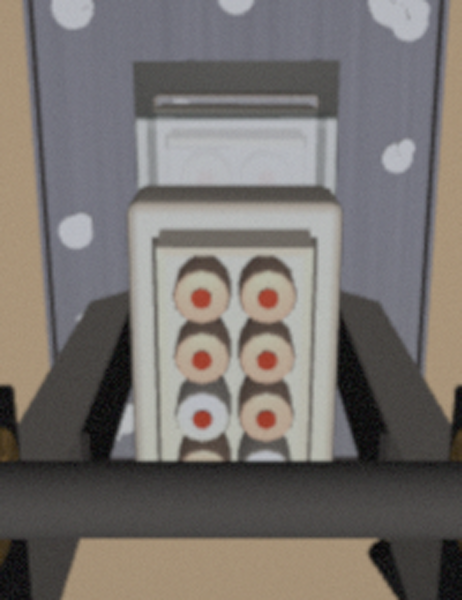

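Emit:
step_arm(motion="0 0.6 0 0 0 0 0; 0 0.4 0 0 0 0 0; 0 0.2 0 0 0 0 0; 0 0.1 0 0 0 0 0; 0 0 0 0 0 0 0; 0 0 0 0 0 0 0")

```text
time: 34.1
tool_pos: [0.515, 0.2798, 0.1108]
ee_rot: [-0.915, 1.57, -2.427]
wrist_force: [0.3, -0.1, -0.2]
width: 0.0493
```

```bash
python3 look.py wrist w23 180 110 380 370;python3 -c "
from h import *
o=robot.get_obs();print(o['time'],o['tool_pos'],o['ee_rot'])"
```

```text
34.1 [0.515  0.2798 0.1108] x [-0. -0. -1.] th 3.37 w 0.0493 F [ 0.3 -0.1 -0.2] q6 1.91
scale 2.3076923076923075
34.15 [0.51515599 0.2798681  0.11101087] [ 1.29479112  1.57062716 -0.21724466]
```

View pics/w23_c.png

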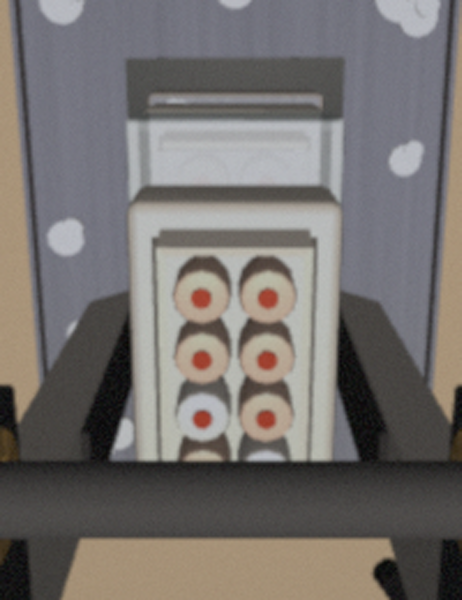

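Run:
```python
from edge import *
c=(180,110,380,370)
edge('w23',c,[(127,119),(345,119)],.082,.110)
edge('w23',c,[(129,206),(342,206)],.114,.076)
```

```text
mid [0.5688 0.2821] w 0.0576 yaw 3.37 centre [0.5139 0.2789]
mid [0.5524 0.2813] w 0.0482 yaw 3.37 centre [0.5145 0.2791]
```

Emit:
step_arm(motion="0 0.3 -0.1 0.02 0 0 0; 0 0.2 0 0 0 0 0; 0 0.1 0 0 0 0 0; 0 0 0 0 0 0 0; 0 0 0 0 0 0 0")

```text
time: 34.57
tool_pos: [0.514, 0.2796, 0.1048]
ee_rot: [-1.004, 1.571, -2.516]
wrist_force: [0.6, -0.4, -0.3]
width: 0.0497
```

Emit:
step_arm(motion="0 0.1 0 0 0 0 0; 0 0 0 0 0 0 0; 0 0 0 0 0 0 0")

```text
time: 34.82
tool_pos: [0.5141, 0.2796, 0.1039]
ee_rot: [0.188, 1.571, -1.324]
wrist_force: [-0.1, 0.6, -0.5]
width: 0.0492
```

Emit:
step_arm(motion="0 0.1 0 0 0 0 0; 0 0 0 0 0 0 0; 0 0 0 0 0 0 0")

```text
time: 35.07
tool_pos: [0.5141, 0.2796, 0.103]
ee_rot: [0.723, 1.571, -0.789]
wrist_force: [0.2, -0.1, -0.4]
width: 0.0496
```

Emit:
step_arm(motion="0 0.1 0 0 0 0 0; 0 0 0 0 0 0 0; 0 0 0 0 0 0 0")

```text
time: 35.32
tool_pos: [0.5141, 0.2796, 0.1029]
ee_rot: [1.602, 1.57, 0.09]
wrist_force: [-2.7, 0.1, 5.7]
width: 0.0499
```

Contact at the predicted height. Release, lift and check.

Emit:
step_arm(motion="60 0 0 0 0 0 0; 80 0 0 0 0 0 0; 80 0 0 0 0 0 0; 80 0 0 0 0 0 0; 80 0 0 0 0 0 0; 80 0 0 0 0 0 0; 100 -1 0 0 0 0 0; 100 -3 0 0 0 0 0; 100 -4 0 0 0 0 0; 100 -4 0 0 0 0 0; 100 -1 0 0 0 0 0; 100 0 0 0 0 0 0; 100 0 0 0 0 0 0; 100 0 0 0 0 0 0")

```text
time: 36.48
tool_pos: [0.5133, 0.2792, 0.2297]
ee_rot: [-1.208, 1.567, -2.72]
wrist_force: [-0.0, 0.1, -0.4]
width: 0.0943
```

```bash
python3 look.py wrist w24 190 80 370 310;python3 -c "
from h import *
o=robot.get_obs();print(o['time'],o['tool_pos'],o['ee_rot'])"
```

```text
36.4833 [0.5133 0.2792 0.2297] x [-0.003 -0.002 -1.   ] th 3.37 w 0.0943 F [-0.   0.1 -0.4] q6 1.91
scale 2.608695652173913
36.5333 [0.51304805 0.2791577  0.22904452] [-1.20944152  1.56575111 -2.72146053]
```

View pics/w24_c.png

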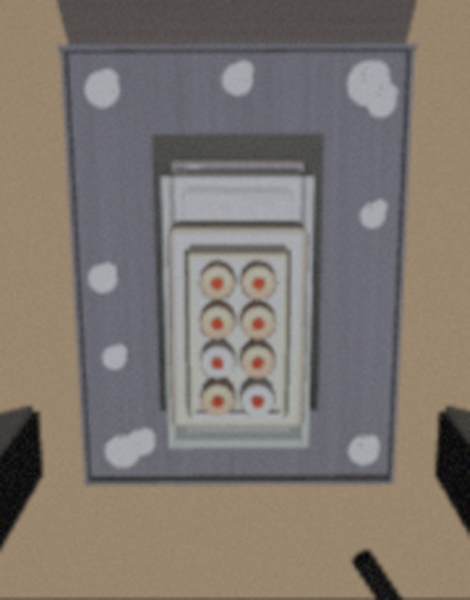

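Run:
```python
from h import *
c=(190,80,370,310)
meas('w24',[(160,176),(315,176),(309,447),(168,447)],.082,c)
meas('w24',[(168,228),(308,228),(303,428),(174,428)],.106,c)
```

```text
w24 c [0.5141 0.279 ] L 0.1091 W 0.058 yawL 3.57 yawW 3.36
w24 c [0.5146 0.2789] L 0.0749 W 0.0489 yawL 3.51 yawW 3.36
```

Emit:
step_arm(motion="100 0 -1.03 3.55 0 0 0; 100 0 -1.03 3.55 0 0 0; 100 0 -1.03 3.55 0 0 0; 100 0 -1.03 3.55 0 0 0; 100 0 -1.03 3.55 0 0 0; 100 0 -1.03 3.55 0 0 0; 100 0 -1.03 3.55 0 0 0; 100 0 -1.03 3.55 0 0 0; 100 0 -1.03 3.55 0 0 0; 100 0 -1.03 3.55 0 0 0; 100 0 0 0 -0.093 0 0; 100 0 0 0 -0.093 0 0; 100 0 0 0 0 0 0; 100 0 0 0 0 0 0; 100 0 0 0 0 0 0")

```text
time: 37.78
tool_pos: [0.4317, -0.0804, 0.2307]
ee_rot: [-2.092, 1.568, 2.864]
wrist_force: [0.2, -0.1, -0.0]
width: 0.0942
```

```bash
python3 look.py wrist w25 230 110 340 260;python3 -c "
from h import *
o=robot.get_obs();print(o['time'],o['tool_pos'],o['ee_rot'])"
```

```text
37.7833 [ 0.4317 -0.0804  0.2307] x [-0.002  0.001 -1.   ] th 13.95 w 0.0942 F [ 0.2 -0.1 -0. ] q6 1.01
scale 4.0
37.8333 [ 0.43189468 -0.08031131  0.23104827] [-2.05869215  1.56907904  2.89791022]
```

View pics/w25_c.png

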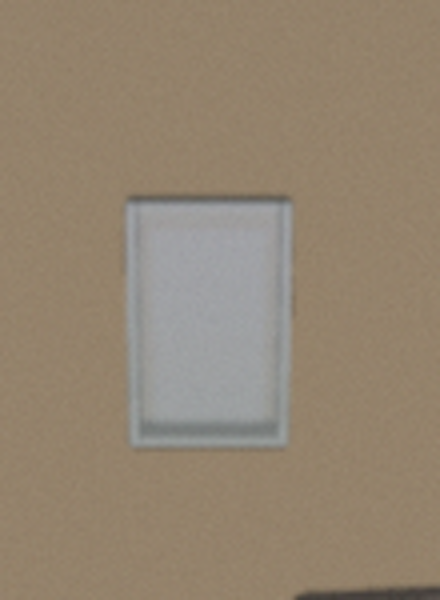

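View pics/w25.png

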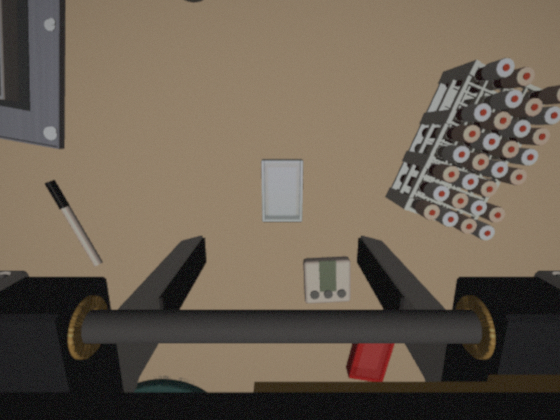

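Run:
```python
from h import *
c=(230,110,340,260)
meas('w25',[(126,200),(292,200),(288,445),(131,446)],.022,c)
```

```text
w25 c [ 0.4317 -0.0816] L 0.076 W 0.0491 yawL 14.11 yawW 14.16
```

Emit:
step_arm(motion="100 2 0 0.12 -0.003 0 0; 100 4 0 0 0 0 0; 100 4 0 0 0 0 0; 100 4 0 0 0 0 0; 100 4 0 0 0 0 0; 100 1.7 0 0 0 0 0; 100 0.4 0 0 0 0 0; 100 0 0 0 0 0 0; 100 0 0 0 0 0 0; 100 0.3 0 0 0 0 0; 100 0.2 0 0 0 0 0; 100 0.1 0 0 0 0 0; 100 0 0 0 0 0 0; 100 0 0 0 0 0 0")

```text
time: 39.0
tool_pos: [0.4327, -0.0821, 0.0254]
ee_rot: [0.917, 1.57, -0.406]
wrist_force: [-0.2, -0.0, -0.1]
width: 0.094
```

```bash
python3 look.py wrist w26 180 130 380 370;python3 -c "
from h import *
o=robot.get_obs();print(o['time'],o['tool_pos'],o['ee_rot'])"
```

```text
39.0 [ 0.4327 -0.0821  0.0254] x [ 0.001 -0.    -1.   ] th 14.19 w 0.094 F [-0.2 -0.  -0.1] q6 1.01
scale 2.5
39.05 [ 0.43266886 -0.08210771  0.0253393 ] [ 0.91851467  1.56999908 -0.4045519 ]
```

View pics/w26_c.png

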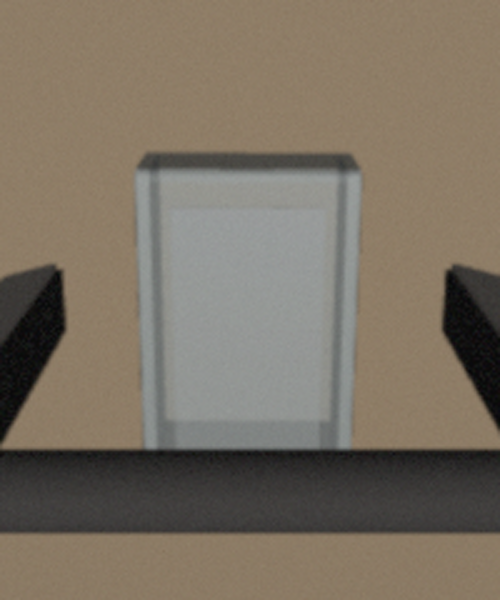

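Run:
```python
from edge import *
c=(180,130,380,370)
edge('w26',c,[(135,171),(361,171)],.022,.076)
```

```text
mid [ 0.4677 -0.0725] w 0.0492 yaw 14.19 centre [ 0.4309 -0.0818]
```

Emit:
step_arm(motion="100 0.25 -0.12 0 0 0 0; 100 0.1 0 0 0 0 0; 100 0 0 0 0 0 0; 100 0 0 0 0 0 0; 0 0 0 0 0 0 0; 0 0 0 0 0 0 0; 0 0 0 0 0 0 0; 0 0 0 0 0 0 0; 0 0 0 0 0 0 0; 0 0 0 0 0 0 0; 0 0 0 0 0 0 0; 0 0 0 0 0 0 0; 0 0 0 0 0 0 0")

```text
time: 40.13
tool_pos: [0.4313, -0.0823, 0.0215]
ee_rot: [0.126, 1.571, -1.197]
wrist_force: [-0.3, 0.3, -0.5]
width: 0.0503
```

Emit:
step_arm(motion="0 -1 0 0 0 0 0; 0 -2.5 0 0 0 0 0; 0 -4 0 0 0 0 0; 0 -4 0 0 0 0 0; 0 -4 0 0 0 0 0; 0 -4 0 0 0 0 0; 0 -2.5 0 0 0 0 0; 0 0 0 0 0 0 0; 0 0 0 0 0 0 0; 0 0 0 0 0 0 0")

```text
time: 40.97
tool_pos: [0.4308, -0.0821, 0.2408]
ee_rot: [-2.044, 1.57, 2.917]
wrist_force: [-0.2, 0.0, -0.6]
width: 0.0497
```

```bash
python3 look.py wrist w27 180 130 380 370;python3 -c "
from h import *
o=robot.get_obs();print(o['time'],o['tool_pos'],o['ee_rot'])"
```

```text
40.9667 [ 0.4308 -0.0821  0.2408] x [-0.001  0.    -1.   ] th 14.2 w 0.0497 F [-0.2  0.  -0.6] q6 1.01
scale 2.5
41.0167 [ 0.43037593 -0.08199585  0.23978984] [-2.11596242  1.56753373  2.84421482]
```

View pics/w27_c.png

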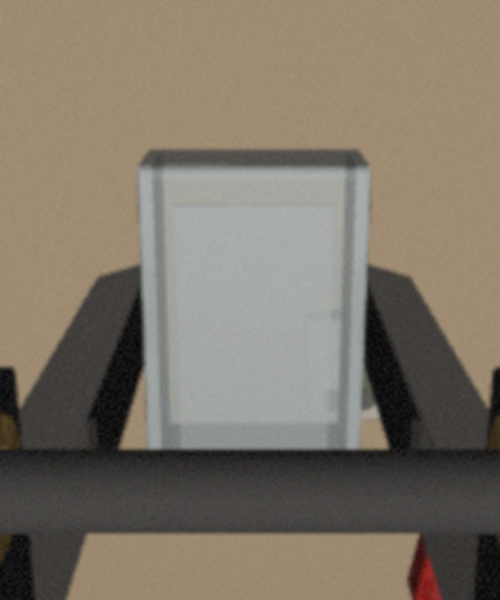

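Emit:
step_arm(motion="0 0 0.9 -1.7 0 0 0; 0 0 1.7 -3.3 0 0 0; 0 0 1.7 -3.3 0 0 0; 0 0 1.7 -3.3 0 0 0; 0 0 1.7 -3.3 0 0 0; 0 0 1.7 -3.3 0 0 0; 0 0 1.7 -3.3 0 0 0; 0 0 1.7 -3.3 0 0 0; 0 0 1.7 -3.3 0 0 0; 0 0 1.7 -3.3 0 0 0; 0 0 0.76 -1.59 0 0 0; 0 0 0 0 0.063 0 0; 0 0 0 0 0.063 0 0; 0 0 0 0 0.063 0 0; 0 2 0 0 0 0 0; 0 3 0 0 0 0 0; 0 2 0 0 0 0 0; 0 0.9 0 0 0 0 0; 0 0 0 0 0 0 0; 0 0 0 0 0 0 0")

```text
time: 42.68
tool_pos: [0.5143, 0.2789, 0.1614]
ee_rot: [-1.196, 1.568, -2.708]
wrist_force: [-0.5, 0.7, 0.2]
width: 0.05
```

Emit:
step_arm(motion="0 0.3 0 0 0 0 0; 0 0.2 0 0 0 0 0; 0 0.1 0 0 0 0 0; 0 0 0 0 0 0 0; 0 0 0 0 0 0 0")

```text
time: 43.1
tool_pos: [0.515, 0.2792, 0.157]
ee_rot: [1.833, 1.57, 0.321]
wrist_force: [-0.1, -0.5, 0.1]
width: 0.0495
```

```bash
python3 look.py wrist w28 180 110 380 370;python3 -c "
from h import *
o=robot.get_obs();print(o['time'],o['tool_pos'],o['ee_rot'])"
```

```text
43.1 [0.515  0.2792 0.157 ] x [ 0.001  0.    -1.   ] th 3.37 w 0.0495 F [-0.1 -0.5  0.1] q6 1.91
scale 2.3076923076923075
43.15 [0.51498367 0.27920208 0.15696968] [1.81526001 1.56992103 0.30322652]
```

View pics/w28_c.png

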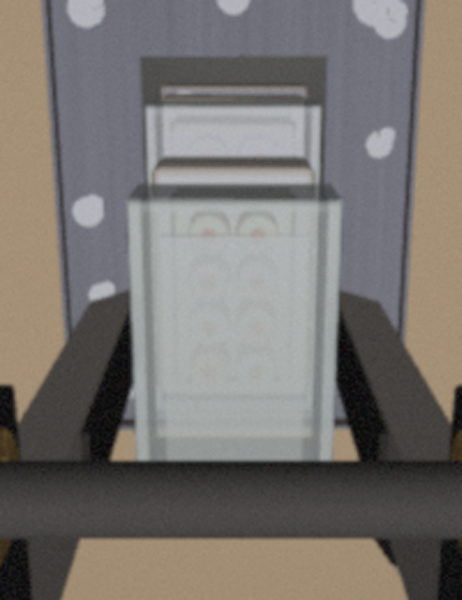

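Emit:
step_arm(motion="0 0.4 -0.08 -0.05 0 0 0; 0 0.4 0 0 0 0 0; 0 0.2 0 0 0 0 0; 0 0.1 0 0 0 0 0; 0 0 0 0 0 0 0; 0 0 0 0 0 0 0")

```text
time: 43.65
tool_pos: [0.5139, 0.2795, 0.1453]
ee_rot: [-0.924, 1.57, -2.436]
wrist_force: [-0.3, 0.2, -0.7]
width: 0.0499
```

```bash
python3 look.py wrist w29 180 110 380 370;python3 -c "
from h import *
o=robot.get_obs();print(o['time'],o['tool_pos'],o['ee_rot'])"
```

```text
43.65 [0.5139 0.2795 0.1453] x [-0. -0. -1.] th 3.37 w 0.0499 F [-0.3  0.2 -0.7] q6 1.91
scale 2.3076923076923075
43.7 [0.5139786  0.2795787  0.14544596] [ 0.09895959  1.57068593 -1.41304749]
```

View pics/w29_c.png

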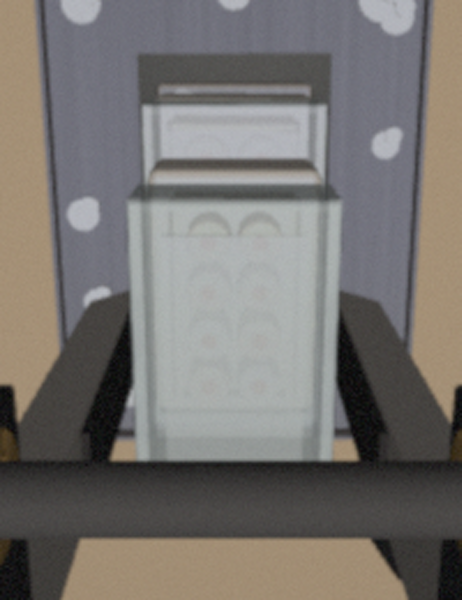

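Emit:
step_arm(motion="0 0.4 0 0 0 0 0; 0 0.4 0 0 0 0 0; 0 0.3 0 0 0 0 0; 0 0.1 0 0 0 0 0; 0 0 0 0 0 0 0; 0 0 0 0 0 0 0")

```text
time: 44.2
tool_pos: [0.5139, 0.2796, 0.1333]
ee_rot: [-1.032, 1.57, -2.544]
wrist_force: [-0.3, 0.9, -0.6]
width: 0.0497
```

Emit:
step_arm(motion="0 0.2 0 0 0 0 0; 0 0.1 0 0 0 0 0; 0 0.1 0 0 0 0 0; 0 0 0 0 0 0 0; 0 0 0 0 0 0 0")

```text
time: 44.62
tool_pos: [0.5139, 0.2796, 0.1294]
ee_rot: [-0.732, 1.571, -2.244]
wrist_force: [-0.2, -0.6, 0.3]
width: 0.0499
```

Emit:
step_arm(motion="0 0.1 0 0 0 0 0; 0 0 0 0 0 0 0; 0 0 0 0 0 0 0")

```text
time: 44.87
tool_pos: [0.5139, 0.2796, 0.1284]
ee_rot: [-0.608, 1.571, -2.12]
wrist_force: [-0.6, 0.6, 0.0]
width: 0.0494
```

Emit:
step_arm(motion="0 0.1 0 0 0 0 0; 0 0 0 0 0 0 0; 0 0 0 0 0 0 0")

```text
time: 45.12
tool_pos: [0.514, 0.2796, 0.1275]
ee_rot: [1.572, 1.571, 0.06]
wrist_force: [-0.2, 0.2, -0.0]
width: 0.0496
```

Emit:
step_arm(motion="0 0.05 0 0 0 0 0; 0 0 0 0 0 0 0; 0 0 0 0 0 0 0")

```text
time: 45.37
tool_pos: [0.514, 0.2796, 0.1275]
ee_rot: [1.64, 1.57, 0.128]
wrist_force: [-1.2, -1.1, 3.5]
width: 0.0496
```

Home at the predicted height. Release, rise, check.

Emit:
step_arm(motion="60 0 0 0 0 0 0; 80 0 0 0 0 0 0; 80 0 0 0 0 0 0; 80 0 0 0 0 0 0; 80 0 0 0 0 0 0; 80 0 0 0 0 0 0; 100 -1 0 0 0 0 0; 100 -3 0 0 0 0 0; 100 -4 0 0 0 0 0; 100 -3 0 0 0 0 0; 100 -1 0 0 0 0 0; 100 0 0 0 0 0 0; 100 0 0 0 0 0 0; 100 0 0 0 0 0 0")

```text
time: 46.53
tool_pos: [0.5131, 0.2792, 0.2444]
ee_rot: [-1.205, 1.566, -2.717]
wrist_force: [0.0, 0.3, -0.1]
width: 0.0941
```

```bash
python3 look.py wrist w30 190 80 370 310
```

```text
46.5333 [0.5131 0.2792 0.2444] x [-0.004 -0.002 -1.   ] th 3.37 w 0.0941 F [ 0.   0.3 -0.1] q6 1.91
scale 2.608695652173913
```

View pics/w30_c.png

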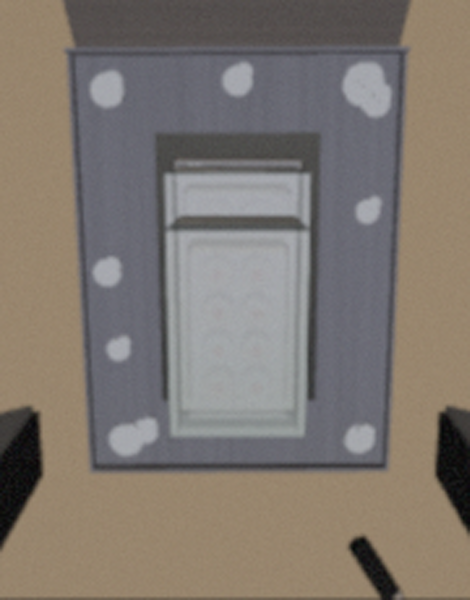

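Emit:
step_arm(motion="100 0 0 4 0 0 0; 100 0 0 4 0 0 0; 100 0 0 4 0 0 0; 100 0 0 4 0 0 0; 100 0 0 4 0 0 0; 100 0 0 4 0 0 0; 100 0 0 4 0 0 0; 100 0 0 4 0 0 0; 100 0 0 0 0 0 0; 100 0 0 0 0 0 0; 100 0 0 0 0 0 0")

```text
time: 47.5
tool_pos: [0.5321, -0.0396, 0.2451]
ee_rot: [-1.993, 1.567, 2.778]
wrist_force: [0.8, 0.5, -0.3]
width: 0.0938
```

```bash
python3 look.py side s30 130 200 290 320; python3 look.py top t30 120 130 280 250
```

```text
47.5 [ 0.5321 -0.0396  0.2451] x [-0.003  0.001 -1.   ] th 3.34 w 0.0938 F [ 0.8  0.5 -0.3] q6 1.33
scale 5.0
47.55 [ 0.5323 -0.0389  0.2456] x [-0.002  0.001 -1.   ] th 3.42 w 0.0939 F [-0.   0.4  0.5] q6 1.33
scale 5.0
```

View pics/s30_c.png

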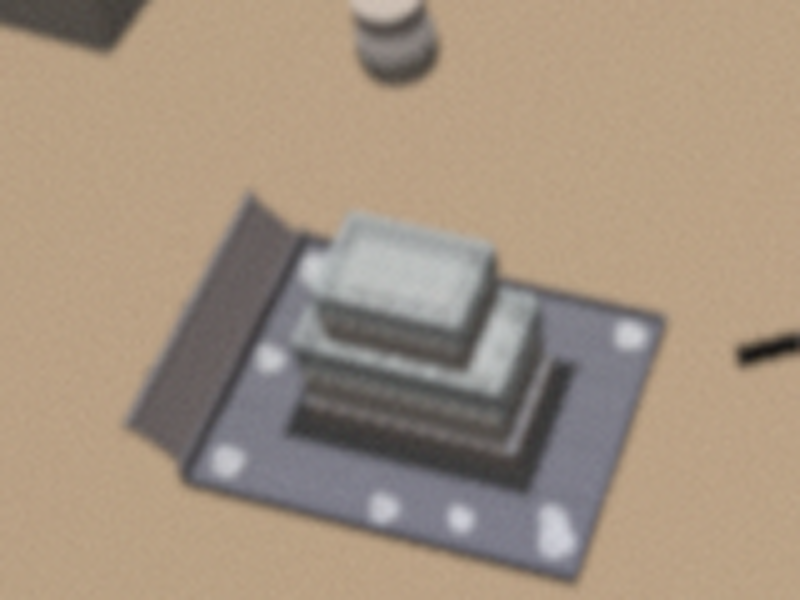

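View pics/t30_c.png

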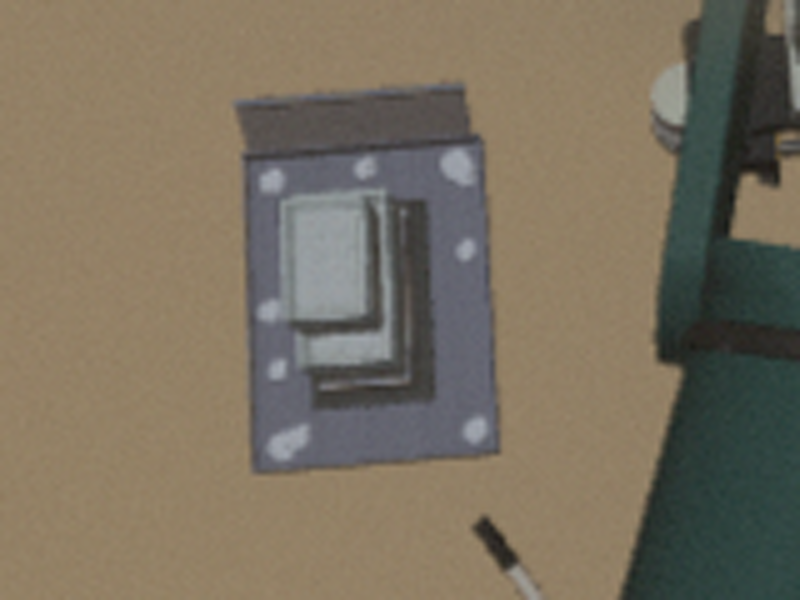

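Run:
```python
from h import *
c=(190,80,370,310)
meas('w30',[(156,134),(321,134),(315,399),(162,399)],.004,c)
meas('w30',[(166,230),(310,230),(305,436),(170,436)],.128,c)
c=(120,130,280,250)
pickle.dump(camera_params('top'),open('pics/t30.pkl','wb'))
meas('t30',[(307,208),(427,200),(435,401),(313,409)],.004,c)
meas('t30',[(281,199),(366,194),(371,317),(290,323)],.128,c)
robot.close_job()
```

```text
w30 c [0.5156 0.2787] L 0.1348 W 0.0799 yawL 3.37 yawW 3.36
w30 c [0.5143 0.2791] L 0.0755 W 0.0495 yawL 3.22 yawW 3.35
t30 c [0.5163 0.2797] L 0.1356 W 0.0792 yawL 3.36 yawW 2.74
t30 c [0.5137 0.2778] L 0.0759 W 0.0491 yawL 4.8 yawW 2.75
the job is handed in; nothing more can be done
```

The stack is built in the order asked on the dark mat: cold plate, long box, long lid, short box, short lid. I set each piece down gently with only a few newtons of contact. The job was handed in at about 47.6 s, with the gripper clear of everything.

- **Height:** the long lid's rim met its shoulder at TCP height 75.5 mm and the short lid's at 127.5 mm. Both are the heights expected when fully home. The long lid's rim contact was read once (3 N), and the short lid's read 3.5 N.
- **Centring:** in the last wrist view the top lid is about 1.3 mm off the mat centre along the length and 0.4 mm across. Its yaw is about 3.3°, against 3.4° for the mat. Each layer measured within about 1 mm of the one below it.
- **Disagreement:** the coarser top camera puts the top lid about 2.6 mm off along the length and 2 mm across. Its two yaw readings for the lid, 4.8° and 2.8°, disagree. That camera has about 3 mm per pixel and a calibration good to about 2 mm, so I trusted the wrist view.
- **Other things:** I never touched the jar or the red look-alike, and the jar still stands in the last side view.

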